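# Match two screw lids to two leaning dice tins

## Robot

A 7-joint arm with a two-finger parallel gripper is mounted at the origin on the work surface. World frame = base frame: x ahead of the robot, y to its left, z up, the work surface at z = 0. Lengths are in mm, angles in rad, forces in N, time in s.
With the tool pointing down it reaches from about 400 to 850 mm from the base axis. Payload 10.4 kg.
Tool frame: the origin (TCP) lies where the fingers leave the gripper's body, on its centre line; the fingertips stand 70 mm ahead of it and the grasp point (between the pads) lies 51 mm ahead of it; z points along the fingers, y is the direction in which the jaws open and shut (so a half turn about z gives the same grasp; the last joint's range is limited). The gripper opens to 87 mm and grips with 3 to 60 N. Pads are 19 mm wide; open, the fingers measure 117 mm over their backs; the gripper's body (75 mm by 190 mm) begins 51 mm behind the grasp point.
Start: joints at [-1.289, 0.332, -0.065, 1.46, 0.022, 1.35, -0.088], TCP at [187.55, 596.213, 292.276] pointing down, gripper open.
Joint ranges: [-2.6, 2.6], [-0.5, 2.12], [-1.47, 1.34], [0.16, 2.42], [-1.27, 4.41], [0.06, 2.06], [-2.6, 2.6]. Speed limits (rad/s): [2.22, 2.22, 2.79, 2.79, 3.14, 3.14, 3.14].

## Interface

Orientations are given as a 3x3 rotation matrix whose columns are the frame's x, y, z axes.
In Python, from workcell import * gives the robot as it stands.
- The arm moves only by the tool carry_out, never from a script. Its argument "rows" is a list of rows, each an object with "translation": the shift along the tool's x, y, z in cm, a list of three; "turn": the turn about the tool's z in degrees; "fingers": the closure, from -1 (fully open) to 1 (shut), so that 0 is half open. In form: [{"translation": [x, y, z], "turn": turn, "fingers": fingers}, ...]. A call has 1 to 8 rows; each row shifts and turns the commanded pose from where the row before left it, along the tool's axes as they then stand; what a row does not reach is not made up. A row lasts 1/10 s, in which the tool goes at most 50 mm and 8.59 degrees, less where a joint would pass 70% of its speed; a pose out of reach is approached as far as the arm can. A call with a gripper value outside its range is refused whole. The fingers move at their own pace and stop on an object; the grip force is fixed at half the most. Time passes only in rows, so rows that do not move let the fingers close. It gives the time, the measured TCP pose, the force and the opening at its end, in the units of the state.
- sense(): the state, without advancing time (a new reading comes with each control period).
- camera(name): name is "scene" or "side" or "wrist"; returns the picture (480x640x3 uint8, red, green, blue); there is no depth.
- calibration(name): a dict with "intrinsics" (3x3 intrinsics, pixels), "view" (4x4, takes a point from world to camera coordinates). Camera axes: x right, y down, z forward; pixel columns grow to the right and rows downward; lengths in mm; the calibration is good to about 2 mm. A picture is of the moment at which its call begins: read the wrist's pose just before it. calibration takes no time and is no camera call; for the wrist camera it gives the pose at the moment of the call.
- close_job(): hands the job in, once; it reports no verdict.
The state is a dict: "time_s": time; "q": joint angles; "joint_velocities": joint speeds; "joint_efforts": joint torques, N m; "ee_pos": TCP position; "eef_rot": TCP orientation; "contact_force": force on the tool from outside, world axes, zero at the start; "ft_torque": the same for the moment, N m; "finger_gap": finger opening in mm.
Only numpy, scipy, OpenCV 4.12 (cv2) and the standard library are available. Lean on these libraries where they do the work, as an engineer would, in place of code of your own. Each camera call takes 0.05 s, during which the arm holds its last target. There are 200 camera calls.

## Task

Two lids lie loose on the shelf beside two open tins leaning in the cradle, and each lid's thread fits only one of the tins. Find by trying which lid goes on which tin and screw both fully home, until each sits down on its tin's rim, then let go. Leave the dice, the blue figure base and the closed grey tin where they are.

Things in the scene. Friction and masses are not known exactly. Their poses are not given: they have to be found in the camera images.
- lid_a: loose white screw lid, open side down. Ribbed skirt 57 mm across, 18 mm high (inside 51 mm across, 15 mm deep); on top an upright grip bar 40 mm long, 12 mm thick, from 18 to 46 mm height. Origin: centre of the skirt's lower edge; z up through the bar; the bar runs along x; orange dots mark +x. 32 to 63 g
- lid_b: second lid, same size, axes and look as lid_a. Inside each lid, 3 mm above the lower edge, are 4 mm thick round pins, one of them at +x (under the orange dots): one lid has two pins 180 degrees apart, the other three 120 degrees apart. Which lid is which, and which tin it fits, is not told and differs from case to case
- mouth_left: rim centre of the open grey tin in the left bay (+y side) of the slanted walnut cradle; z is the tin's axis out of the mouth, leaning 30 degrees from vertical towards the robot's side. x is where a lid's +x must point to enter, shown by an orange mark on the tin's shoulder 30 mm off the axis, 21 mm below the rim. Tin 66 mm across, neck 38 mm across, 22 mm tall; fixed
- mouth_right: the same for the tin in the right bay (-y side), 140 mm from the left one. Round each neck runs a thread flange 47 mm across, cut open where pins enter. Hold the lid on the tin's axis (within 1.5 mm), its x along the mouth's x (10 degrees either way enters), and push down lightly, 3 to 10 N
- lid_a_roof (a point): centre of lid_a's inner roof, on its axis 15 mm above its lower edge. Height of the roof above the rim, along the tin's axis: 12 mm with the pins lying on the flange (the wrong lid stays there however turned, or tips askew if let go), 4.5 mm when the right lid has sunk in unturned, 0 fully home
- lid_b_roof (a point): the same point of lid_b. A sunk lid is turned clockwise seen from above its mouth (negative about z): level for about 10 degrees, then evenly down 4.5 mm until about 60 degrees, and against a stop at about 70 degrees, roof on the rim. It stays on when released
- die_1: green glass die, 16 mm cube, bystander; origin under its centre
- die_2: the other green glass die, 16 mm cube, bystander; origin under its centre
- figure_base: blue plastic disc for a game figure, 40 mm across, 5 mm high, bystander; origin under its centre
- grey_tin: closed round aluminium tin, 70 mm across, 50 mm high, bystander; origin under its centre
Not all that is in view belongs to the job. Leave any black look-alike of the lid_b alone.

How it is judged:
By the outcome, as a careful person would: the job done as asked, in the order asked, and still so for the second after the job is handed in, with the robot touching nothing.
It also fails if it takes over 72 s, if anything falls off the work surface, if the arm or the gripper's body presses on something with over 40 N, if the wrist force passes 120 N, or if a joint passes its speed limit or range.

## Working session

There is one attempt and no reset: what is moved stays moved. The work goes in short steps, Python scripts to look and compute and a tool call to move; the robot and the scene stay as the last step left them, time stands still between calls to the robot, and variables do not carry over. Pictures are saved under pics/ and viewed, about 8 in all and at most 12, crops included, and the job is handed in when it is done.

Besides the shell and the picture viewer there is one more tool, called after "Call:" by a JSON object that holds its "fn" and its "kwargs". carry_out: Moves the arm, as the interface text tells. Its arguments: {"type":"object","properties":{"rows":{"type":"array"}},"required":["rows"]}

```bash
mkdir -p pics; ls; python3 - <<'E'
from workcell import *
import cv2,numpy as np
s=sense();print(s['time_s'],s['ee_pos'],s['eef_rot'],s['finger_gap'])
ims=[]
for n in ("scene","side"):
    im=camera(n);c=calibration(n);print(n,np.round(c['intrinsics'],1).tolist(),np.round(c['view'],3).tolist())
    cv2.imwrite(f'pics/{n}0.png',im[:,:,::-1])
E
```

```text
pics
0.0 [187.42836084 595.92300931 291.40934867] [[-9.53942803e-01  2.99988313e-01 -3.76333139e-04]
 [ 2.99988540e-01  9.53941717e-01 -1.44082673e-03]
 [-7.32312998e-05 -1.48736192e-03 -9.99998891e-01]] 86.85860481350642
scene [[455.3, 0.0, 321.4], [0.0, 455.3, 240.7], [0.0, 0.0, 1.0]] [[0.128, 0.991, 0.024, -103.764], [0.558, -0.052, -0.828, -221.222], [-0.82, 0.12, -0.56, 1642.365], [0.0, 0.0, 0.0, 1.0]]
side [[434.1, 0.0, 322.6], [0.0, 434.1, 240.0], [0.0, 0.0, 1.0]] [[-0.913, -0.407, -0.013, 490.446], [-0.263, 0.614, -0.745, 228.968], [0.311, -0.677, -0.667, 777.785], [0.0, 0.0, 0.0, 1.0]]
```

View pics/scene0.png

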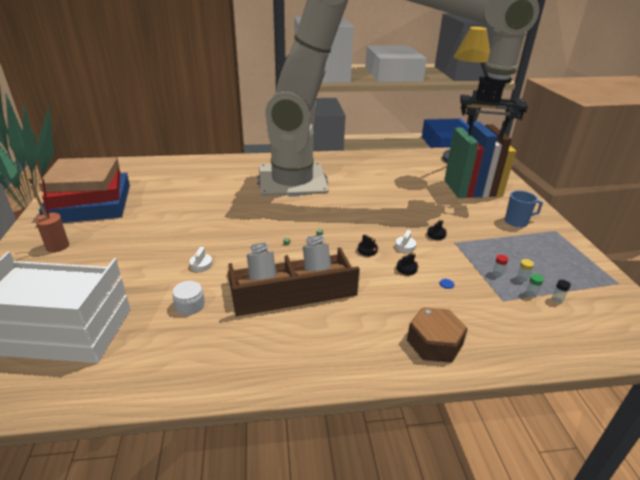

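View pics/side0.png

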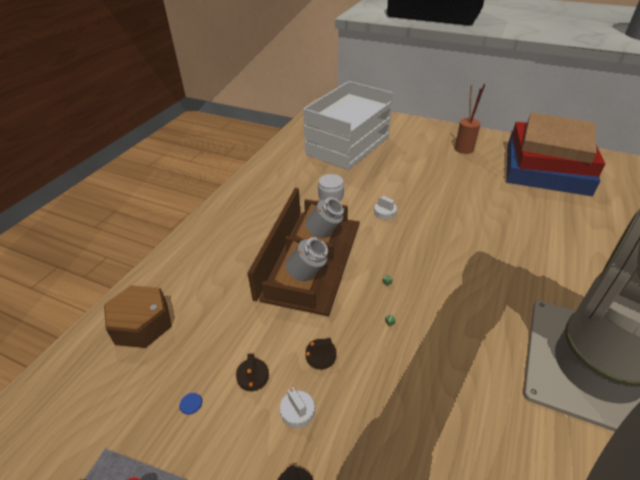

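The white lids are at scene (405,242) and (201,260), which are side (297,408) and (386,208). The tin mouths are at scene (316,240) and (260,248), which are side (316,247) and (331,207). I'll triangulate these.

```bash
cat > h.py <<'E'
from workcell import *
import cv2,numpy as np
def cam(n):
    c=calibration(n);return np.array(c['intrinsics']),np.array(c['view'])
def ray(c,p):
    K,V=c;R=V[:3,:3];d=R.T@np.linalg.solve(K,[p[0],p[1],1.]);return -R.T@V[:3,3],d/np.linalg.norm(d)
def plane(c,p,z):
    o,d=ray(c,p);return o+d*(z-o[2])/d[2]
def tri(c1,p1,c2,p2):
    X=cv2.triangulatePoints(c1[0]@c1[1][:3],c2[0]@c2[1][:3],np.float64(p1).reshape(2,1),np.float64(p2).reshape(2,1))
    X=(X[:3]/X[3])[:,0];return X
def proj(c,X):
    p=c[0]@(c[1][:3,:3]@X+c[1][:3,3]);return p[:2]/p[2]
E
python3 - <<'E'
from h import *
a,b=cam('scene'),cam('side')
for n,p,q in (("lidL",(404,243),(297,406)),("lidR",(201,262),(386,209)),("mL",(316,240),(317,246)),("mR",(260,248),(332,207))):
    X=tri(a,p,b,q);print(n,X.round(),plane(a,p,18).round(),plane(b,q,18).round(),(proj(a,X)-p).round(1),(proj(b,X)-q).round(1))
for p in((287,241),(320,233),(447,283),(188,297)):print(plane(a,p,8).round())
print(ray(b,(320,240)))
im=cv2.imread('pics/side0.png');im2=cv2.imread('pics/scene0.png')
o=np.hstack([cv2.resize(im[170:300,240:410],None,fx=2.3,fy=2.3,interpolation=2),cv2.resize(im2[215:315,220:370],None,fx=2.6,fy=2.99,interpolation=2)[:299]])
print(o.shape);cv2.imwrite('pics/c1.png',o)
import workcell;print([n for n in dir(workcell) if n[0]!='_'])
E
```

```text
lidL [455. 284.  13.] [461. 280.  18.] [455. 287.  18.] [0.5 0.2] [ 0.8 -0.6]
lidR [ 485. -281.   10.] [ 497. -278.   18.] [ 482. -273.   18.] [-0.3 -0.3] [-0.3  0.4]
mL [546.  14. 106.] [423.  34.  18.] [586. -78.  18.] [-1.5 -1.2] [-1.9  1.9]
mR [ 568. -123.  103.] [ 447. -124.   18.] [ 611. -227.   18.] [-0.4 -0.4] [-0.4  0.5]
[405. -47.   8.]
[373.  52.   8.]
[634. 345.   8.]
[ 622. -299.    8.]
(array([266.45764479, 585.25095101, 695.98471911]), array([ 0.31621153, -0.67423326, -0.66739777]))
(299, 781, 3)
['PlanningError', 'calibration', 'camera', 'close_job', 'sense']
```

View pics/c1.png

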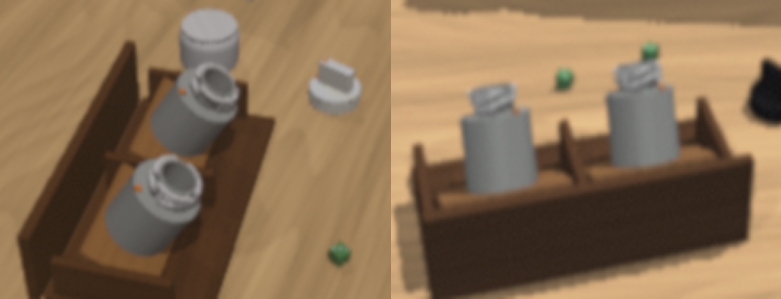

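Call:
{"fn": "carry_out", "kwargs": {"rows": [{"translation":[-4.2,-2.6,0],"turn":0,"fingers":-1},{"translation":[-4.2,-2.6,0],"turn":0,"fingers":-1},{"translation":[-4.2,-2.6,0],"turn":0,"fingers":-1},{"translation":[-4.2,-2.6,0],"turn":0,"fingers":-1},{"translation":[-4.2,-2.6,0],"turn":0,"fingers":-1},{"translation":[-4.2,-2.6,0],"turn":0,"fingers":-1},{"translation":[-4.2,-2.6,0],"turn":0,"fingers":-1},{"translation":[-4.2,-2.6,0],"turn":0,"fingers":-1}]}}

```text
time_s: 0.9
ee_pos: [446.5, 295.1, 292.2]
eef_rot: [[-0.954, 0.3, -0.0], [0.3, 0.954, 0.0], [0.0, 0.0, -1.0]]
contact_force: [0.8, 0.4, -0.2]
finger_gap: 87.1
```

```bash
python3 - <<'E'
from h import *
s=sense();print(s['time_s'],s['ee_pos'].round(1) if hasattr(s['ee_pos'],'round') else s['ee_pos'],np.round(s['eef_rot'],3).tolist(),np.round(s['q'],3))
c=cam('wrist');print(c[0].round(1).tolist(),ray(c,(320,240)), c[1].round(3).tolist())
np.savez('w1.npz',K=c[0],V=c[1]);im=camera('wrist');cv2.imwrite('pics/w1.png',im[:,:,::-1])
# marks
b=cam('side')
lean=np.array([-.988,-.158,0]);z=np.append(lean[:2]*.5,.866)
for m,p in(((546,14,106),(299.6,251.3)),((568,-123,103),(319,210))):
    P=np.array(m)-21*z;o,d=ray(b,p);X=o+d*((P-o)@z)/(d@z);v=X-P;yv=np.cross(z,-lean);yv/=np.linalg.norm(yv);xv=np.cross(yv,z);print(v.round(1),np.linalg.norm(v),np.degrees(np.arctan2(v@yv,v@xv)))
E
```

```text
0.9 [446.5 295.1 292.2] [[-0.954, 0.3, -0.0], [0.3, 0.954, 0.0], [0.0, 0.0, -1.0]] [-0.84   0.13   0.187  1.71  -0.025  1.304  0.618]
[[352.7, 0.0, 315.3], [0.0, 352.7, 239.6], [0.0, 0.0, 1.0]] (array([383.09065406, 314.94578317, 384.8265159 ]), array([ 0.23625766, -0.05947993, -0.96986827])) [[0.299, 0.954, 0.001, -415.403], [0.926, -0.29, 0.242, -356.347], [0.231, -0.072, -0.97, 307.405], [0.0, 0.0, 0.0, 1.0]]
[16.8 13.1 10.8] 23.904055753287995 25.584626942503828
[16.4  8.1 10.1] 20.94437311196896 15.07987114130302
```

View pics/w1.png

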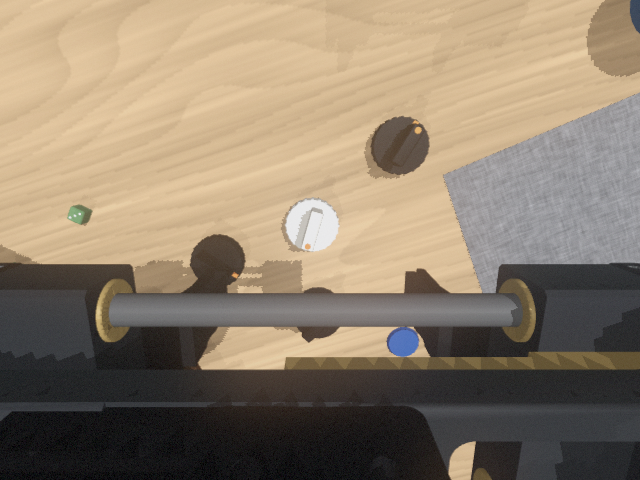

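Call:
{"fn": "carry_out", "kwargs": {"rows": [{"translation":[-3.5,0,-3.5],"turn":0,"fingers":-1},{"translation":[-3.5,0,-3.5],"turn":0,"fingers":-1},{"translation":[-3.5,0,-3.5],"turn":0,"fingers":-1},{"translation":[-3.5,0,-3.5],"turn":0,"fingers":-1},{"translation":[-3.5,0,-3.5],"turn":0,"fingers":-1},{"translation":[-3.5,0,-3.5],"turn":0,"fingers":-1},{"translation":[-3.5,0,-3.5],"turn":0,"fingers":-1},{"translation":[-3.5,0,-3.5],"turn":0,"fingers":-1}]}}

```text
time_s: 1.75
ee_pos: [689.5, 218.9, 547.0]
eef_rot: [[-0.953, 0.304, 0.009], [0.304, 0.953, 0.005], [-0.007, 0.007, -1.0]]
contact_force: [2.3, 0.1, 0.6]
finger_gap: 86.9
```

```bash
python3 - <<'E'
from h import *
s=sense();print(s['time_s'],np.round(s['ee_pos'],1),np.round(s['eef_rot'],3).tolist(),np.round(s['q'],3))
d=np.load('w1.npz');c=(d['K'],d['V'])
print(plane(c,(311,225),18),plane(c,(317,210),46),plane(c,(309,244),46),plane(c,(307.5,246),18))
E
```

```text
1.75 [689.5 218.9 547. ] [[-0.953, 0.304, 0.009], [0.304, 0.953, 0.005], [-0.007, 0.007, -1.0]] [-0.465  0.69   0.345  0.433 -0.245  2.026  0.955]
[453.92083533 288.19783857  18.        ] [436.11074969 300.27263602  46.        ] [466.26920121 282.53057659  46.        ] [474.7808406  277.63557675  18.        ]
```

Call:
{"fn": "carry_out", "kwargs": {"rows": [{"translation":[-3.5,0,-3.5],"turn":0,"fingers":-1},{"translation":[-3.5,0,-3.5],"turn":0,"fingers":-1},{"translation":[-3.5,0,-3.5],"turn":0,"fingers":-1},{"translation":[0,0,0],"turn":0,"fingers":-1}]}}

```text
time_s: 2.15
ee_pos: [729.6, 207.3, 571.8]
eef_rot: [[-0.953, 0.28, 0.117], [0.284, 0.959, 0.021], [-0.106, 0.053, -0.993]]
contact_force: [-0.4, 0.2, -0.4]
finger_gap: 87.3
```

```bash
python3 - <<'E'
from h import *
s=sense();print(s['time_s'],np.round(s['ee_pos'],1),np.round(s['eef_rot'],3).tolist(),np.round(s['q'],3))
E
```

```text
2.15 [729.6 207.3 571.8] [[-0.953, 0.28, 0.117], [0.284, 0.959, 0.021], [-0.106, 0.053, -0.993]] [-0.388  0.815  0.437  0.164 -0.367  2.058  0.989]
```

Call:
{"fn": "carry_out", "kwargs": {"rows": [{"translation":[4,0,3],"turn":0,"fingers":-1},{"translation":[4,0,3],"turn":0,"fingers":-1},{"translation":[0,0,0],"turn":0,"fingers":-1}]}}

```text
time_s: 2.45
ee_pos: [700.7, 228.0, 547.0]
eef_rot: [[-0.952, 0.282, 0.117], [0.286, 0.958, 0.019], [-0.107, 0.052, -0.993]]
contact_force: [0.4, 0.2, -0.9]
finger_gap: 87.0
```

```bash
python3 - <<'E'
from h import *
s=sense();print(s['time_s'],np.round(s['ee_pos'],1),np.round(s['eef_rot'],3).tolist(),np.round(s['q'],3))
E
```

```text
2.45 [700.7 228.  547. ] [[-0.952, 0.282, 0.117], [0.286, 0.958, 0.019], [-0.107, 0.052, -0.993]] [-0.562  0.625  0.492  0.569 -0.293  1.87   1.007]
```

Call:
{"fn": "carry_out", "kwargs": {"rows": [{"translation":[3.9,-2.9,0.9],"turn":0,"fingers":-1},{"translation":[3.9,-2.9,0.9],"turn":0,"fingers":-1},{"translation":[3.9,-2.9,0.9],"turn":0,"fingers":-1},{"translation":[3.9,-2.9,0.9],"turn":0,"fingers":-1},{"translation":[3.9,-2.9,0.9],"turn":0,"fingers":-1},{"translation":[3.9,-2.9,0.9],"turn":0,"fingers":-1},{"translation":[3.9,-2.9,0.9],"turn":0,"fingers":-1},{"translation":[0,0,0],"turn":0,"fingers":-1}]}}

```text
time_s: 3.25
ee_pos: [415.7, 120.7, 458.7]
eef_rot: [[-0.949, 0.287, 0.13], [0.292, 0.956, 0.022], [-0.118, 0.059, -0.991]]
contact_force: [0.5, -0.1, 1.1]
finger_gap: 87.2
```

```bash
cat >> h.py <<'E'
def st():
    s=sense();R=np.array(s['eef_rot']);p=np.array(s['ee_pos']);np.set_printoptions(suppress=True)
    z=R[:,2];print('t',round(s['time_s'],2),'p',p.round(1),'g',round(s['finger_gap'],1),'f',np.round(s['contact_force'],1),'q',np.round(s['q'],2))
    print('x',R[:,0].round(3),'y',R[:,1].round(3),'z',z.round(3),'tilt',np.degrees(np.arccos(-z[2])).round(1),'az',np.degrees(np.arctan2(z[1],z[0])).round(1),'yaw_y',np.degrees(np.arctan2(R[1,1],R[0,1])).round(1));return p,R
def to(P):
    p,R=st();d=R.T@(np.array(P)-p)/10;n=max(1,int(np.ceil(np.linalg.norm(d)/4.8)));print('cm',d.round(2),'rows',n,'each',(d/n).round(2))
E
python3 -c "
from h import *
st()"
```

```text
t 3.25 p [415.7 120.7 458.7] g 87.2 f [ 0.5 -0.1  1.1] q [-0.92 -0.27  0.4   1.72  0.15  1.55  0.75]
x [-0.949  0.292 -0.118] y [0.287 0.956 0.059] z [ 0.13   0.022 -0.991] tilt 7.6 az 9.8 yaw_y 73.3
```

Call:
{"fn": "carry_out", "kwargs": {"rows": [{"translation":[4,0,0],"turn":0,"fingers":-1},{"translation":[4,0,0],"turn":0,"fingers":-1},{"translation":[4,0,0],"turn":0,"fingers":-1},{"translation":[4,0,0],"turn":0,"fingers":-1},{"translation":[0,0,0],"turn":0,"fingers":-1}]}}

```text
time_s: 3.75
ee_pos: [264.9, 171.8, 441.5]
eef_rot: [[-0.95, 0.283, 0.133], [0.288, 0.957, 0.023], [-0.121, 0.06, -0.991]]
contact_force: [1.5, -0.4, 0.0]
finger_gap: 87.1
```

```bash
python3 -c "
from h import *
st()"
```

```text
t 3.75 p [264.9 171.8 441.5] g 87.1 f [ 1.5 -0.4  0. ] q [-0.92 -0.5   0.08  1.92  0.12  1.61  0.44]
x [-0.95   0.288 -0.121] y [0.283 0.957 0.06 ] z [ 0.133  0.023 -0.991] tilt 7.8 az 9.6 yaw_y 73.6
```

Call:
{"fn": "carry_out", "kwargs": {"rows": [{"translation":[4,0,0],"turn":0,"fingers":-1},{"translation":[4,0,0],"turn":0,"fingers":-1},{"translation":[0,0,0],"turn":0,"fingers":-1}]}}

```text
time_s: 4.05
ee_pos: [224.0, 199.0, 436.1]
eef_rot: [[-0.95, 0.285, 0.125], [0.289, 0.957, 0.011], [-0.117, 0.047, -0.992]]
contact_force: [1.0, -0.9, -0.3]
finger_gap: 86.8
```

```bash
python3 -c "
from h import *
st()"
```

```text
t 4.05 p [224.  199.  436.1] g 86.8 f [ 1.  -0.9 -0.3] q [-0.6  -0.5  -0.22  1.93 -0.02  1.6   0.48]
x [-0.95   0.289 -0.117] y [0.285 0.957 0.047] z [ 0.125  0.011 -0.992] tilt 7.2 az 5.0 yaw_y 73.4
```

Call:
{"fn": "carry_out", "kwargs": {"rows": [{"translation":[-2.2,-3.6,2.1],"turn":0,"fingers":-1},{"translation":[-2.2,-3.6,2.1],"turn":0,"fingers":-1},{"translation":[-2.2,-3.6,2.1],"turn":0,"fingers":-1},{"translation":[-2.2,-3.6,2.1],"turn":0,"fingers":-1},{"translation":[4,-1.2,1.5],"turn":0,"fingers":-1},{"translation":[4,-1.2,1.5],"turn":0,"fingers":-1},{"translation":[0,0,0],"turn":0,"fingers":-1}]}}

```text
time_s: 4.75
ee_pos: [271.4, 67.4, 300.3]
eef_rot: [[-0.956, 0.292, 0.013], [0.292, 0.956, -0.002], [-0.013, 0.002, -1.0]]
contact_force: [0.0, 0.2, 0.3]
finger_gap: 87.0
```

```bash
python3 -c "
from h import *
st()"
```

```text
t 4.75 p [271.4  67.4 300.3] g 87.0 f [0.  0.2 0.3] q [-0.45 -0.5   0.03  2.21  0.02  1.42  0.84]
x [-0.956  0.292 -0.013] y [0.292 0.956 0.002] z [ 0.013 -0.002 -1.   ] tilt 0.7 az -8.1 yaw_y 73.0
```

```bash
python3 -c "
from h import *
to((454,287,180))"
```

```text
t 4.75 p [271.4  67.4 300.3] g 87.0 f [0.  0.2 0.3] q [-0.45 -0.5   0.03  2.21  0.02  1.42  0.84]
x [-0.956  0.292 -0.013] y [0.292 0.956 0.002] z [ 0.013 -0.002 -1.   ] tilt 0.7 az -8.1 yaw_y 73.0
cm [-10.9   26.31  12.22] rows 7 each [-1.56  3.76  1.75]
```

Call:
{"fn": "carry_out", "kwargs": {"rows": [{"translation":[-1.56,3.76,1.75],"turn":0,"fingers":-1},{"translation":[-1.56,3.76,1.75],"turn":0,"fingers":-1},{"translation":[-1.56,3.76,1.75],"turn":0,"fingers":-1},{"translation":[-1.56,3.76,1.75],"turn":0,"fingers":-1},{"translation":[-1.56,3.76,1.75],"turn":0,"fingers":-1},{"translation":[-1.56,3.76,1.75],"turn":0,"fingers":-1},{"translation":[-1.56,3.76,1.75],"turn":6,"fingers":-1},{"translation":[0,0,0],"turn":6,"fingers":-1}]}}

```text
time_s: 5.55
ee_pos: [458.5, 292.6, 181.2]
eef_rot: [[-0.875, 0.483, 0.018], [0.483, 0.875, 0.0], [-0.015, 0.009, -1.0]]
contact_force: [-0.9, -0.2, -0.1]
finger_gap: 86.9
```

```bash
python3 - <<'E'
from h import *
to((454,287,90));c=cam('wrist');im=camera('wrist')
hsv=cv2.cvtColor(im,cv2.COLOR_RGB2HSV)
m=cv2.inRange(hsv,(0,0,170),(179,45,255));n,l,s,ce=cv2.connectedComponentsWithStats(m)
for i in range(1,n):
    if s[i,4]>400: print('w',s[i],ce[i].round(1),plane(c,ce[i],20).round(1))
m=cv2.inRange(hsv,(8,130,190),(20,255,255));n,l,s,ce=cv2.connectedComponentsWithStats(m)
for i in range(1,n):
    if s[i,4]>5: print('o',s[i],ce[i].round(1),plane(c,ce[i],18).round(1),plane(c,ce[i],46).round(1))
cv2.imwrite('pics/w2.png',im[:,:,::-1])
E
```

```text
t 5.55 p [458.5 292.6 181.2] g 86.9 f [-0.9 -0.2 -0.1] q [-0.59  0.24 -0.08  1.82  0.03  1.07  0.39]
x [-0.875  0.483 -0.015] y [0.483 0.875 0.009] z [ 0.018  0.    -1.   ] tilt 1.0 az 0.2 yaw_y 61.1
cm [ 0.26 -0.78  9.11] rows 2 each [ 0.13 -0.39  4.56]
w [ 269  197   77   80 4520] [306.6 235.7] [452.9 289.8  20. ]
```

View pics/w2.png

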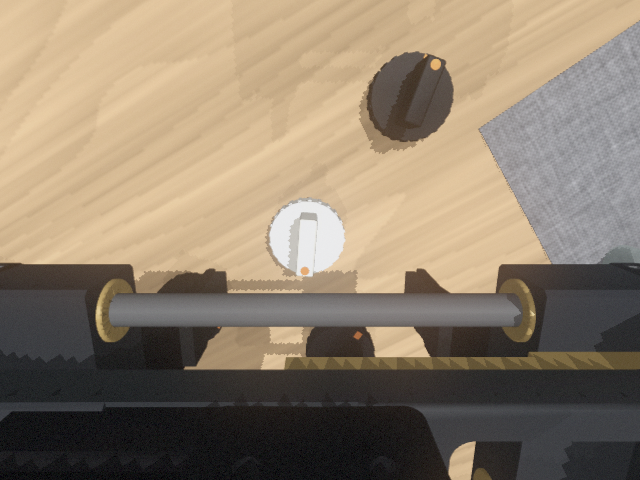

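Call:
{"fn": "carry_out", "kwargs": {"rows": [{"translation":[0.13,-0.33,4.5],"turn":0,"fingers":-1},{"translation":[0.13,-0.33,4.5],"turn":0,"fingers":0},{"translation":[0,0,0],"turn":0,"fingers":1},{"translation":[0,0,0],"turn":0,"fingers":1},{"translation":[0,0,0],"turn":0,"fingers":1},{"translation":[0,0,0],"turn":0,"fingers":1}]}}

```text
time_s: 6.2
ee_pos: [453.2, 284.3, 95.7]
eef_rot: [[-0.875, 0.483, 0.022], [0.483, 0.876, 0.002], [-0.019, 0.012, -1.0]]
contact_force: [0.1, -0.7, 0.7]
finger_gap: 55.0
```

Call:
{"fn": "carry_out", "kwargs": {"rows": [{"translation":[0,0,0.4],"turn":0,"fingers":1},{"translation":[0,0,0],"turn":0,"fingers":1},{"translation":[0,0,0],"turn":0,"fingers":1},{"translation":[0,0,0],"turn":0,"fingers":1},{"translation":[0,0,0],"turn":0,"fingers":1},{"translation":[0,0,0],"turn":0,"fingers":1}]}}

```text
time_s: 6.8
ee_pos: [451.7, 283.3, 89.1]
eef_rot: [[-0.875, 0.483, 0.019], [0.483, 0.875, -0.001], [-0.017, 0.008, -1.0]]
contact_force: [-0.1, 0.4, 2.3]
finger_gap: 11.7
```

Call:
{"fn": "carry_out", "kwargs": {"rows": [{"translation":[0,0,-4],"turn":0,"fingers":1},{"translation":[-2.5,-0.3,-4],"turn":0,"fingers":1},{"translation":[-2.7,-0.3,-4],"turn":0,"fingers":1},{"translation":[-2.7,-0.3,-4],"turn":0,"fingers":1},{"translation":[-2.7,-0.3,-4],"turn":0,"fingers":1},{"translation":[-2.7,-0.3,-4],"turn":0,"fingers":1},{"translation":[-2.7,-0.3,-4],"turn":0,"fingers":1},{"translation":[-2.7,-0.3,-4],"turn":0,"fingers":1}]}}

```text
time_s: 7.6
ee_pos: [599.6, 173.8, 413.6]
eef_rot: [[-0.875, 0.483, 0.019], [0.483, 0.875, -0.001], [-0.017, 0.008, -1.0]]
contact_force: [1.8, 0.6, -0.5]
finger_gap: 12.0
```

Call:
{"fn": "carry_out", "kwargs": {"rows": [{"translation":[-2.7,-0.5,-4],"turn":0,"fingers":1},{"translation":[-2.7,-0.5,-4],"turn":0,"fingers":1},{"translation":[-2.7,-0.5,-4],"turn":0,"fingers":1},{"translation":[-2.7,-0.5,-4],"turn":0,"fingers":1},{"translation":[0,0,-4],"turn":0,"fingers":1},{"translation":[0,0,-4],"turn":0,"fingers":1}]}}

```text
time_s: 8.2
ee_pos: [660.5, 105.7, 614.2]
eef_rot: [[-0.872, 0.486, 0.054], [0.487, 0.873, 0.003], [-0.045, 0.029, -0.999]]
contact_force: [0.6, -0.3, -0.7]
finger_gap: 11.6
```

```bash
python3 -c "
from h import *
st()"
```

```text
t 8.2 p [660.5 105.7 614.2] g 11.6 f [ 0.6 -0.3 -0.7] q [-0.35  0.55  0.35  0.49 -0.2   2.06  0.9 ]
x [-0.872  0.487 -0.045] y [0.486 0.873 0.029] z [ 0.054  0.003 -0.999] tilt 3.1 az 3.4 yaw_y 60.9
```

Call:
{"fn": "carry_out", "kwargs": {"rows": [{"translation":[-2,0,-4],"turn":0,"fingers":1},{"translation":[-2,0,-4],"turn":0,"fingers":1},{"translation":[-2,0,-4],"turn":0,"fingers":1},{"translation":[-2,0,-4],"turn":0,"fingers":1}]}}

```text
time_s: 8.6
ee_pos: [648.6, 56.8, 681.5]
eef_rot: [[-0.861, 0.476, 0.182], [0.487, 0.873, 0.021], [-0.149, 0.107, -0.983]]
contact_force: [-0.5, -0.1, -1.2]
finger_gap: 11.8
```

```bash
python3 -c "
from h import *
st()"
```

```text
t 8.6 p [648.6  56.8 681.5] g 11.8 f [-0.5 -0.1 -1.2] q [-0.28  0.51  0.38  0.41 -0.24  2.06  0.97]
x [-0.861  0.487 -0.149] y [0.476 0.873 0.107] z [ 0.182  0.021 -0.983] tilt 10.6 az 6.7 yaw_y 61.4
```

Call:
{"fn": "carry_out", "kwargs": {"rows": [{"translation":[-1,1,-4.5],"turn":0,"fingers":1},{"translation":[-1,1,-4.5],"turn":0,"fingers":1},{"translation":[-1,1,-4.5],"turn":0,"fingers":1},{"translation":[-1,1,-4.5],"turn":0,"fingers":1},{"translation":[-1,1,-4.5],"turn":0,"fingers":1}]}}

```text
time_s: 9.1
ee_pos: [587.0, 64.6, 777.3]
eef_rot: [[-0.825, 0.449, 0.343], [0.49, 0.871, 0.039], [-0.282, 0.2, -0.938]]
contact_force: [-0.1, -0.6, -0.4]
finger_gap: 11.9
```

```bash
python3 -c "
from h import *
st()"
```

```text
t 9.1 p [587.   64.6 777.3] g 11.9 f [-0.1 -0.6 -0.4] q [-0.36  0.39  0.46  0.36 -0.25  2.06  0.95]
x [-0.825  0.49  -0.282] y [0.449 0.871 0.2  ] z [ 0.343  0.039 -0.938] tilt 20.2 az 6.4 yaw_y 62.7
```

Call:
{"fn": "carry_out", "kwargs": {"rows": [{"translation":[-1,1,-4.5],"turn":0,"fingers":1},{"translation":[-1,1,-4.5],"turn":0,"fingers":1},{"translation":[-1,1,-4.5],"turn":0,"fingers":1},{"translation":[-1,1,-4.5],"turn":0,"fingers":1},{"translation":[-1,1,-4.5],"turn":0,"fingers":1}]}}

```text
time_s: 9.6
ee_pos: [507.2, 66.0, 862.9]
eef_rot: [[-0.77, 0.41, 0.489], [0.497, 0.866, 0.057], [-0.401, 0.287, -0.87]]
contact_force: [-0.3, 1.3, 0.0]
finger_gap: 11.9
```

```bash
python3 -c "
from h import *
to((380,40,380))"
```

```text
t 9.6 p [507.2  66.  862.9] g 11.9 f [-0.3  1.3  0. ] q [-0.5   0.26  0.6   0.34 -0.25  2.06  0.93]
x [-0.77   0.497 -0.401] y [0.41  0.866 0.287] z [ 0.489  0.057 -0.87 ] tilt 29.5 az 6.6 yaw_y 64.7
cm [ 27.84 -21.31  35.65] rows 11 each [ 2.53 -1.94  3.24]
```

Call:
{"fn": "carry_out", "kwargs": {"rows": [{"translation":[2.5,-2.1,3.1],"turn":0,"fingers":1},{"translation":[2.5,-2.1,3.1],"turn":0,"fingers":1},{"translation":[2.5,-2.1,3.1],"turn":0,"fingers":1},{"translation":[2.5,-2.1,3.1],"turn":0,"fingers":1},{"translation":[2.5,-2.1,3.1],"turn":0,"fingers":1},{"translation":[2.5,-2.1,3.1],"turn":0,"fingers":1},{"translation":[2.5,-2.1,3.1],"turn":0,"fingers":1},{"translation":[2.5,-2.1,3.1],"turn":0,"fingers":1}]}}

```text
time_s: 10.4
ee_pos: [419.2, 46.3, 589.1]
eef_rot: [[-0.758, 0.429, 0.491], [0.521, 0.852, 0.059], [-0.393, 0.301, -0.869]]
contact_force: [8.6, -27.9, 27.4]
finger_gap: 11.7
```

Call:
{"fn": "carry_out", "kwargs": {"rows": [{"translation":[2.5,-2.1,3.1],"turn":0,"fingers":1},{"translation":[2.5,-2.1,3.1],"turn":0,"fingers":1},{"translation":[0,0,0],"turn":0,"fingers":1}]}}

```text
time_s: 10.7
ee_pos: [404.8, 41.3, 560.4]
eef_rot: [[-0.758, 0.427, 0.493], [0.519, 0.853, 0.059], [-0.395, 0.3, -0.868]]
contact_force: [0.9, -0.6, 0.6]
finger_gap: 11.5
```

```bash
python3 - <<'E'
from h import *
st();c=cam('wrist');im=camera('wrist')
np.savez('w3.npz',K=c[0],V=c[1]);cv2.imwrite('pics/w3.png',im[:,:,::-1])
E
```

```text
t 10.7 p [404.8  41.3 560.4] g 11.5 f [ 0.9 -0.6  0.6] q [-0.53 -0.5   0.14  1.74  0.2   1.39  0.67]
x [-0.758  0.519 -0.395] y [0.427 0.853 0.3  ] z [ 0.493  0.059 -0.868] tilt 29.8 az 6.9 yaw_y 63.4
```

View pics/w3.png

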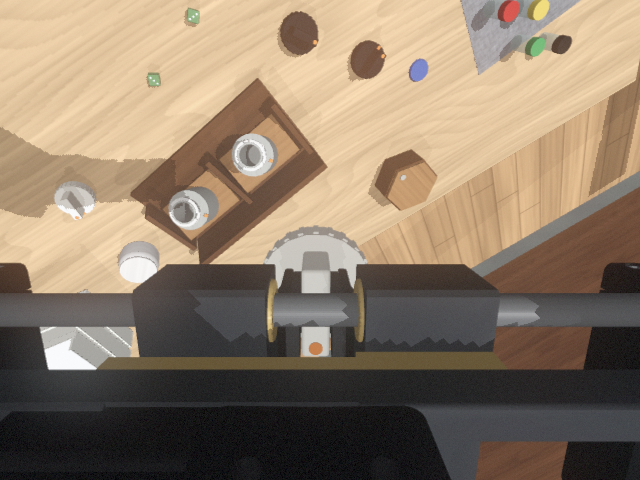

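```bash
python3 - <<'E'
from h import *
im=cv2.imread('pics/w3.png');s=cv2.imread('pics/side0.png')
o=np.hstack([cv2.resize(im[125:245,155:295],None,fx=3,fy=3,interpolation=2),cv2.resize(s[190:290,275:355],None,fx=3.6,fy=3.6,interpolation=2)])
print(o.shape);cv2.imwrite('pics/c2.png',o)
E
```

```text
(360, 708, 3)
```

View pics/c2.png

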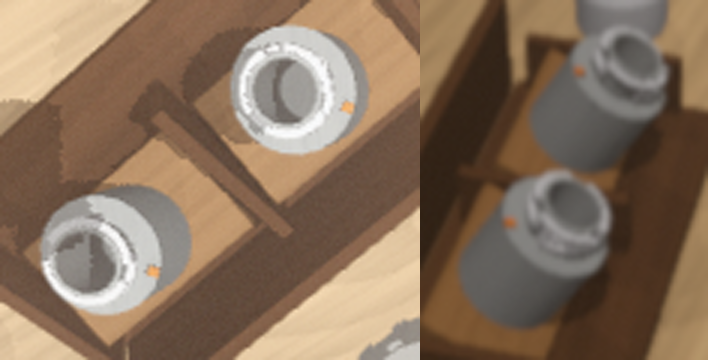

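```bash
python3 - <<'E'
from h import *
d=np.load('w3.npz');w=(d['K'],d['V']);b=cam('side');a=cam('scene')
D={}
for n,p,q in(('mL',(250.7,155),(319.4,246.4)),('mR',(184.3,213),(335.8,206.7)),('kL',(271,160.7),(300,252)),('kR',(206,215.3),(319.4,209.7))):
    X=tri(w,p,b,q);D[n]=X;print(n,X.round(1),(proj(w,X)-p).round(1),(proj(b,X)-q).round(1),proj(a,X).round(1))
v=D['mL']-D['mR'];print(v,np.linalg.norm(v));az=np.arctan2(-v[0],v[1]);print('lean-back az',np.degrees(az))
h=np.array([np.cos(az),np.sin(az),0]);z=-h*.5+np.array([0,0,.866]);x0=h*.866+np.array([0,0,.5]);y0=np.cross(z,x0)
for s in 'LR':
    r=D['k'+s]-D['m'+s];print(s,'along z',r@z,'ang',np.degrees(np.arctan2(r@y0,r@x0)),'rad',np.hypot(r@x0,r@y0))
E
```

```text
mL [535.8  17.7 117.4] [-0.9 -1.4] [-0.7 -0.5] [315.5 232.6]
mR [ 559.9 -121.9  110.4] [-1.3 -2. ] [-1.  -0.7] [259.6 243.3]
kL [568.3  37.4 106.6] [-0.4 -0.6] [-0.3 -0.2] [325. 243.]
kR [ 588.4 -100.4  107.4] [-0.3 -0.5] [-0.2 -0.2] [269.  250.5]
[-24.10723356 139.57832286   6.96768233] 141.81613278975468
lean-back az 9.799151324855634
L along z -27.007142656604273 ang 28.98356597979664 rad 28.806483557827583
R along z -18.43975625580625 ang 32.26216054437315 rad 30.669455224107836
```

Call:
{"fn": "carry_out", "kwargs": {"rows": [{"translation":[0.54,-0.41,4.4],"turn":0,"fingers":1},{"translation":[0.54,-0.41,4.4],"turn":0,"fingers":1},{"translation":[0.54,-0.41,4.4],"turn":0,"fingers":1},{"translation":[0.54,-0.41,4.4],"turn":0,"fingers":1},{"translation":[0.54,-0.41,4.4],"turn":0,"fingers":1},{"translation":[0,0,0],"turn":0,"fingers":1}]}}

```text
time_s: 11.35
ee_pos: [483.9, 56.0, 349.6]
eef_rot: [[-0.765, 0.42, 0.488], [0.51, 0.858, 0.062], [-0.392, 0.297, -0.871]]
contact_force: [-0.1, 0.0, -0.3]
finger_gap: 11.7
```

Call:
{"fn": "carry_out", "kwargs": {"rows": [{"translation":[0,0,0],"turn":-8.5,"fingers":1},{"translation":[0,0,0],"turn":-8.5,"fingers":1},{"translation":[0,0,0],"turn":-8.5,"fingers":1},{"translation":[0,0,0],"turn":-8.5,"fingers":1},{"translation":[0,0,0],"turn":-8.5,"fingers":1},{"translation":[0,0,0],"turn":-8.5,"fingers":1},{"translation":[0,0,0],"turn":-8.5,"fingers":1},{"translation":[0,0,0],"turn":-8.5,"fingers":1}]}}

```text
time_s: 12.15
ee_pos: [485.2, 55.7, 357.3]
eef_rot: [[-0.669, -0.553, 0.497], [-0.606, 0.793, 0.066], [-0.43, -0.257, -0.866]]
contact_force: [0.1, 0.1, -0.3]
finger_gap: 11.8
```

```bash
python3 -c "
from h import *
to((517,54,266))"
```

```text
t 12.15 p [485.2  55.7 357.3] g 11.8 f [ 0.1  0.1 -0.3] q [-0.79 -0.4   0.42  2.08  0.34  0.94  1.75]
x [-0.669 -0.606 -0.43 ] y [-0.553  0.793 -0.257] z [ 0.497  0.066 -0.866] tilt 30.1 az 7.6 yaw_y 124.9
cm [1.9  0.45 9.47] rows 3 each [0.63 0.15 3.16]
```

Call:
{"fn": "carry_out", "kwargs": {"rows": [{"translation":[0.63,0.15,3.1],"turn":0,"fingers":1},{"translation":[0.63,0.15,3.1],"turn":0,"fingers":1},{"translation":[0.63,0.15,3.1],"turn":0,"fingers":1},{"translation":[0,0,0],"turn":0,"fingers":1}]}}

```text
time_s: 12.55
ee_pos: [515.2, 53.7, 263.4]
eef_rot: [[-0.675, -0.55, 0.492], [-0.603, 0.795, 0.063], [-0.426, -0.254, -0.868]]
contact_force: [-0.9, -0.1, -0.7]
finger_gap: 11.9
```

```bash
python3 - <<'E'
from h import *
p,R=st();c=cam('wrist');im=camera('wrist');np.savez('w4.npz',K=c[0],V=c[1],p=p,R=R)
cv2.imwrite('pics/w4.png',im[:,:,::-1])
u=proj(c,np.array([537,17,112.]));print(u)
cv2.imwrite('pics/c4.png',cv2.resize(im[0:400,150:500,::-1],None,fx=1.5,fy=1.5,interpolation=2))
E
```

```text
t 12.55 p [515.2  53.7 263.4] g 11.9 f [-0.9 -0.1 -0.7] q [-0.82 -0.25  0.54  2.17  0.3   0.69  1.79]
x [-0.675 -0.603 -0.426] y [-0.55   0.795 -0.254] z [ 0.492  0.063 -0.868] tilt 29.7 az 7.3 yaw_y 124.7
[310.1793708  142.00724372]
```

View pics/c4.png

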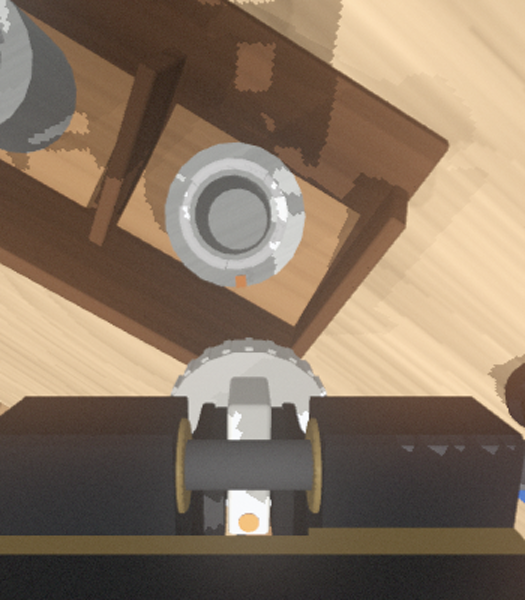

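```bash
python3 - <<'E'
from h import *
d=np.load('w4.npz');c=(d['K'],d['V']);p,R=d['p'],d['R']
P=lambda *t:proj(c,p+R@np.array(t,float))
f=lambda u:((np.array(u)-[150,0])*1.5).round(1)
for n,t in dict(skirt_bot=(28.5,0,89),skirt_top=(28.5,0,71),bar_bot=(20,0,71),bar_top=(20,0,43),bar_topm=(-20,0,43),dot15=(-15,0,43)).items():
    print(n,f(P(*t)),f(P(t[0]+3,0,t[2])))
im=cv2.imread('pics/w4.png');g=cv2.GaussianBlur(cv2.cvtColor(im,cv2.COLOR_BGR2GRAY),(3,3),0)
c0=np.array([306.5,142.3])
# radial edge profile
cx,cy=c0
for it in range(4):
    pol=cv2.warpPolar(g,(60,180),(cx,cy),60,cv2.INTER_LINEAR).astype(float)
    gr=np.diff(pol,axis=1)
    if it==0: print(np.round(np.median(pol,axis=0)).astype(int).tolist())
    r=np.argmax(gr[:,20:32],axis=1)+20.5;th=np.arange(180)*2*np.pi/180
    pts=np.stack([cx+r*np.cos(th),cy+r*np.sin(th)],1).astype(np.float32)
    (ex,ey),ax,an=cv2.fitEllipse(pts)
    cx,cy=np.median(pts[:,0].reshape(2,-1).mean(0)*1) if 0 else ex,ey
print('hole',cx,cy,ax)
# shoulder outer disc
A=c[1][:3,:3]
E
```

```text
skirt_bot [246.6 337.6] [246.6 329.2]
skirt_top [246.5 349.1] [246.5 339.9]
bar_bot [246.5 374.9] [246.5 365.9]
bar_top [246.4 403.1] [246.3 392.5]
bar_topm [246.4 534.7] [246.4 525.4]
dot15 [246.4 519.2] [246.4 509.7]
[159, 159, 160, 160, 159, 159, 158, 158, 158, 158, 158, 158, 158, 158, 158, 158, 156, 155, 154, 139, 118, 106, 108, 110, 110, 112, 128, 152, 163, 168, 180, 193, 199, 201, 202, 201, 198, 189, 175, 166, 164, 163, 163, 163, 163, 163, 162, 156, 139, 124, 121, 120, 120, 120, 120, 119, 119, 119, 118, 118]
hole 305.0906677246094 143.0027618408203 (51.55263900756836, 53.24803924560547)
```

```bash
cat >> h.py <<'E'
def edge(g,c0,lo,hi,sgn):
    cx,cy=c0
    for it in range(5):
        pol=cv2.warpPolar(g,(70,180),(cx,cy),70,cv2.INTER_LINEAR).astype(float)
        gr=sgn*np.diff(pol,axis=1);r=np.argmax(gr[:,lo:hi],axis=1)+lo+1.
        k=np.abs(r-np.median(r))<2.5;th=np.arange(180)*np.pi/90
        A=np.stack([np.cos(th[k]),np.sin(th[k]),np.ones(k.sum())],1)
        s=np.linalg.lstsq(A,r[k],rcond=None)[0];cx+=s[0];cy+=s[1]
    return np.array([cx,cy]),s[2],k.sum()
E
python3 - <<'E'
from h import *
d=np.load('w4.npz');c=(d['K'],d['V']);p,R=d['p'],d['R']
g=cv2.GaussianBlur(cv2.cvtColor(cv2.imread('pics/w4.png'),cv2.COLOR_BGR2GRAY),(3,3),0)
for nm,lo,hi,s,dep in(('hole',22,31,1,224),('flange',34,42,-1,231),('shoulder',44,52,-1,245),('inner',16,23,-1,240)):
    u,r,k=edge(g,(306,142.5),lo,hi,s);o,dr=ray(c,u);zc=c[1][2,:3]@dr;X=o+dr*dep/zc
    print(nm,u.round(1),r.round(1),k,'mm r',(r*dep/352.7).round(1),'world',X.round(1),'tool',(R.T@(X-p)).round(1))
E
```

```text
hole [305.  142.9] 26.4 173 mm r 16.8 world [538.9  14.7 113.5] tool [ 71.3  -6.  139.4]
flange [305.  142.5] 36.7 179 mm r 24.1 world [542.4  14.8 107. ] tool [ 71.7  -6.2 146.7]
shoulder [306.1 142.7] 47.9 161 mm r 33.3 world [549.2  15.8  94.3] tool [ 71.9  -5.8 161.2]
inner [307.8 145.5] 20.3 180 mm r 13.8 world [547.   17.7  99.7] tool [ 69.9  -4.5 155.5]
```

Call:
{"fn": "carry_out", "kwargs": {"rows": [{"translation":[3.6,-0.34,0],"turn":0,"fingers":1},{"translation":[3.6,-0.34,0],"turn":0,"fingers":1},{"translation":[0,0,2.5],"turn":-5,"fingers":1},{"translation":[0,0,0],"turn":0,"fingers":1},{"translation":[0,0,0],"turn":0,"fingers":1}]}}

```text
time_s: 13.1
ee_pos: [483.7, 6.4, 215.9]
eef_rot: [[-0.624, -0.604, 0.496], [-0.667, 0.742, 0.064], [-0.407, -0.29, -0.866]]
contact_force: [0.5, -0.1, -0.9]
finger_gap: 12.1
```

```bash
cat >> h.py <<'E'
def rel(M,R0,sc=(-0.8,0.7)):
    "mouth M(world) relative to lid centre in tool frame; z = roof above rim; axis misalign"
    p,R=st();t=R.T@(np.array(M)-p);print('lat',(t[:2]-sc).round(1),'roof above rim',(t[2]-74.1).round(1))
    s=sense();print('force tool',(R.T@s['contact_force']).round(1),'torque tool',(R.T@s['ft_torque']).round(2))
E
python3 -c "
from h import *
rel((538.9,14.7,113.5),0)"
```

```text
t 13.1 p [483.7   6.4 215.9] g 12.1 f [ 0.5 -0.1 -0.9] q [-0.8  -0.31  0.63  2.3   0.35  0.59  1.93]
x [-0.624 -0.667 -0.407] y [-0.604  0.742 -0.29 ] z [ 0.496  0.064 -0.866] tilt 30.0 az 7.4 yaw_y 129.1
lat [2.4 1.9] roof above rim 42.4
force tool [ 0.2 -0.1  1.1] torque tool [-0.48  0.46 -0.03]
```

Call:
{"fn": "carry_out", "kwargs": {"rows": [{"translation":[0.24,0.19,1.3],"turn":0,"fingers":1},{"translation":[0,0,1.3],"turn":0,"fingers":1},{"translation":[0,0,0],"turn":0,"fingers":1},{"translation":[0,0,0],"turn":0,"fingers":1}]}}

```text
time_s: 13.5
ee_pos: [493.4, 7.4, 190.6]
eef_rot: [[-0.624, -0.605, 0.494], [-0.668, 0.741, 0.063], [-0.405, -0.291, -0.867]]
contact_force: [0.5, 0.2, 0.3]
finger_gap: 11.7
```

```bash
python3 -c "
from h import *
rel((538.9,14.7,113.5),0)"
```

```text
t 13.5 p [493.4   7.4 190.6] g 11.7 f [0.5 0.2 0.3] q [-0.83 -0.24  0.68  2.31  0.3   0.51  1.97]
x [-0.624 -0.668 -0.405] y [-0.605  0.741 -0.291] z [ 0.494  0.063 -0.867] tilt 29.9 az 7.3 yaw_y 129.2
lat [-1.2 -0.4] roof above rim 15.7
force tool [-0.6 -0.3 -0. ] torque tool [-0.48  0.53  0.05]
```

Call:
{"fn": "carry_out", "kwargs": {"rows": [{"translation":[-0.12,-0.04,0.2],"turn":0,"fingers":1},{"translation":[0,0,0.2],"turn":0,"fingers":1},{"translation":[0,0,0],"turn":0,"fingers":1}]}}

```text
time_s: 13.8
ee_pos: [496.1, 7.7, 186.7]
eef_rot: [[-0.625, -0.605, 0.494], [-0.668, 0.742, 0.063], [-0.405, -0.29, -0.867]]
contact_force: [0.4, 0.8, -0.7]
finger_gap: 11.8
```

Call:
{"fn": "carry_out", "kwargs": {"rows": [{"translation":[0,0,0.2],"turn":0,"fingers":1},{"translation":[0,0,0],"turn":0,"fingers":1}]}}

```text
time_s: 14.0
ee_pos: [497.3, 8.0, 185.0]
eef_rot: [[-0.624, -0.605, 0.495], [-0.668, 0.741, 0.063], [-0.405, -0.291, -0.867]]
contact_force: [2.1, 1.4, -0.9]
finger_gap: 11.8
```

```bash
python3 -c "
from h import *
rel((538.9,14.7,113.5),0)"
```

```text
t 14.0 p [497.3   8.  185. ] g 11.8 f [ 2.1  1.4 -0.9] q [-0.85 -0.21  0.7   2.31  0.29  0.49  1.99]
x [-0.624 -0.668 -0.405] y [-0.605  0.741 -0.291] z [ 0.495  0.063 -0.867] tilt 29.9 az 7.3 yaw_y 129.2
lat [-0.7 -0.1] roof above rim 8.9
force tool [-1.9  0.   1.9] torque tool [-0.43 -0.06  0.05]
```

Call:
{"fn": "carry_out", "kwargs": {"rows": [{"translation":[-0.03,0,0.2],"turn":0,"fingers":1},{"translation":[0,0,0],"turn":0,"fingers":1}]}}

```text
time_s: 14.2
ee_pos: [498.4, 8.2, 183.2]
eef_rot: [[-0.624, -0.605, 0.494], [-0.668, 0.741, 0.063], [-0.405, -0.291, -0.867]]
contact_force: [2.0, 1.6, 1.0]
finger_gap: 11.6
```

Call:
{"fn": "carry_out", "kwargs": {"rows": [{"translation":[0,0,0.2],"turn":0,"fingers":1},{"translation":[0,0,0],"turn":0,"fingers":1}]}}

```text
time_s: 14.4
ee_pos: [499.3, 8.4, 181.5]
eef_rot: [[-0.624, -0.605, 0.494], [-0.668, 0.741, 0.063], [-0.405, -0.291, -0.867]]
contact_force: [2.6, 2.1, -0.5]
finger_gap: 11.7
```

```bash
python3 -c "
from h import *
rel((538.9,14.7,113.5),0)"
```

```text
t 14.4 p [499.3   8.4 181.5] g 11.7 f [ 2.6  2.1 -0.5] q [-0.85 -0.2   0.72  2.31  0.27  0.47  2.  ]
x [-0.624 -0.668 -0.405] y [-0.605  0.741 -0.291] z [ 0.494  0.063 -0.867] tilt 29.9 az 7.3 yaw_y 129.2
lat [-0.6 -0.2] roof above rim 4.8
force tool [-2.8  0.1  1.9] torque tool [-0.36 -0.28  0.02]
```

Call:
{"fn": "carry_out", "kwargs": {"rows": [{"translation":[-0.08,0,0.2],"turn":0,"fingers":1},{"translation":[0,0,0],"turn":0,"fingers":1}]}}

```text
time_s: 14.6
ee_pos: [500.4, 8.8, 179.7]
eef_rot: [[-0.625, -0.605, 0.493], [-0.668, 0.741, 0.063], [-0.404, -0.29, -0.868]]
contact_force: [1.5, 1.3, 0.1]
finger_gap: 11.9
```

```bash
python3 -c "
from h import *
rel((538.9,14.7,113.5),0)"
```

```text
t 14.6 p [500.4   8.8 179.7] g 11.9 f [1.5 1.3 0.1] q [-0.86 -0.19  0.72  2.31  0.27  0.47  2.  ]
x [-0.625 -0.668 -0.404] y [-0.605  0.741 -0.29 ] z [ 0.493  0.063 -0.868] tilt 29.8 az 7.3 yaw_y 129.2
lat [-0.4 -0.4] roof above rim 2.6
force tool [-1.9  0.1  0.7] torque tool [-0.4   0.18  0.02]
```

Call:
{"fn": "carry_out", "kwargs": {"rows": [{"translation":[0,0,0.2],"turn":0,"fingers":1},{"translation":[0,0,0],"turn":0,"fingers":1}]}}

```text
time_s: 14.8
ee_pos: [501.4, 8.7, 178.1]
eef_rot: [[-0.625, -0.605, 0.493], [-0.668, 0.742, 0.063], [-0.404, -0.29, -0.868]]
contact_force: [-7.4, -1.3, 8.4]
finger_gap: 11.9
```

```bash
python3 -c "
from h import *
rel((538.9,14.7,113.5),0)"
```

```text
t 14.8 p [501.4   8.7 178.1] g 11.9 f [-7.4 -1.3  8.4] q [-0.86 -0.19  0.73  2.31  0.26  0.46  2.01]
x [-0.625 -0.668 -0.404] y [-0.605  0.742 -0.29 ] z [ 0.493  0.063 -0.868] tilt 29.8 az 7.3 yaw_y 129.2
lat [-0.5 -0.2] roof above rim 0.8
force tool [  2.2   1.1 -11. ] torque tool [-0.54  0.65  0.05]
```

Call:
{"fn": "carry_out", "kwargs": {"rows": [{"translation":[0,0,0],"turn":6,"fingers":1},{"translation":[0,0,0],"turn":6,"fingers":1},{"translation":[0,0,0.05],"turn":6,"fingers":1},{"translation":[0,0,0.05],"turn":6,"fingers":1},{"translation":[0,0,0],"turn":0,"fingers":1}]}}

```text
time_s: 15.3
ee_pos: [502.0, 9.4, 177.4]
eef_rot: [[-0.818, -0.296, 0.494], [-0.305, 0.95, 0.064], [-0.488, -0.099, -0.867]]
contact_force: [-3.5, 0.4, 5.8]
finger_gap: 11.7
```

```bash
python3 -c "
from h import *
rel((538.9,14.7,113.5),0)"
```

```text
t 15.3 p [502.    9.4 177.4] g 11.7 f [-3.5  0.4  5.8] q [-0.78 -0.16  0.65  2.3   0.21  0.45  1.63]
x [-0.818 -0.305 -0.488] y [-0.296  0.95  -0.099] z [ 0.494  0.064 -0.867] tilt 29.8 az 7.3 yaw_y 107.3
lat [ 0.2 -0.3] roof above rim -0.1
force tool [-0.1  0.9 -6.7] torque tool [-0.56  0.45  0.07]
```

Call:
{"fn": "carry_out", "kwargs": {"rows": [{"translation":[0,0,0.06],"turn":6,"fingers":1},{"translation":[0,0,0.06],"turn":6,"fingers":1},{"translation":[0,0,0.06],"turn":6,"fingers":1},{"translation":[0,0,0.06],"turn":6,"fingers":1},{"translation":[0,0,0],"turn":0,"fingers":1}]}}

```text
time_s: 15.8
ee_pos: [503.2, 9.1, 175.3]
eef_rot: [[-0.867, 0.062, 0.494], [0.106, 0.992, 0.063], [-0.486, 0.107, -0.867]]
contact_force: [-3.2, 0.9, 4.2]
finger_gap: 12.0
```

```bash
python3 -c "
from h import *
rel((538.9,14.7,113.5),0)"
```

```text
t 15.8 p [503.2   9.1 175.3] g 12.0 f [-3.2  0.9  4.2] q [-0.71 -0.14  0.59  2.3   0.16  0.44  1.25]
x [-0.867  0.106 -0.486] y [0.062 0.992 0.107] z [ 0.494  0.063 -0.867] tilt 29.8 az 7.3 yaw_y 86.5
lat [0.5 0.5] roof above rim -2.5
force tool [ 0.8  1.1 -5.2] torque tool [-0.24  0.71  0.08]
```

Call:
{"fn": "carry_out", "kwargs": {"rows": [{"translation":[0,0,0.06],"turn":6,"fingers":1},{"translation":[0,0,0.06],"turn":6,"fingers":1},{"translation":[0,0,0.02],"turn":5,"fingers":1},{"translation":[0,0,0],"turn":5,"fingers":1},{"translation":[0,0,0],"turn":0,"fingers":1}]}}

```text
time_s: 16.3
ee_pos: [504.2, 9.7, 174.8]
eef_rot: [[-0.782, 0.379, 0.495], [0.468, 0.882, 0.064], [-0.412, 0.281, -0.867]]
contact_force: [-10.4, 1.6, 12.8]
finger_gap: 11.9
```

```bash
python3 -c "
from h import *
rel((538.9,14.7,113.5),0)"
```

```text
t 16.3 p [504.2   9.7 174.8] g 11.9 f [-10.4   1.6  12.8] q [-0.65 -0.13  0.53  2.3   0.13  0.44  0.89]
x [-0.782  0.468 -0.412] y [0.379 0.882 0.281] z [ 0.495  0.064 -0.867] tilt 29.9 az 7.4 yaw_y 66.7
lat [ 1.2 -0.4] roof above rim -3.5
force tool [  3.6   1.1 -16.2] torque tool [-0.24  1.12 -0.18]
```

Call:
{"fn": "carry_out", "kwargs": {"rows": [{"translation":[0.06,0,-0.03],"turn":4,"fingers":1},{"translation":[0,0,0],"turn":4,"fingers":1},{"translation":[0,0,0],"turn":0,"fingers":1}]}}

```text
time_s: 16.6
ee_pos: [503.9, 10.0, 174.7]
eef_rot: [[-0.723, 0.482, 0.495], [0.584, 0.809, 0.064], [-0.37, 0.335, -0.866]]
contact_force: [1.6, 2.3, 3.8]
finger_gap: 12.8
```

```bash
python3 -c "
from h import *
rel((538.9,14.7,113.5),0)"
```

```text
t 16.6 p [503.9  10.  174.7] g 12.8 f [1.6 2.3 3.8] q [-0.63 -0.13  0.51  2.3   0.13  0.43  0.76]
x [-0.723  0.584 -0.37 ] y [0.482 0.809 0.335] z [ 0.495  0.064 -0.866] tilt 30.0 az 7.3 yaw_y 59.2
lat [ 0.9 -0.6] roof above rim -3.4
force tool [-1.2  3.9 -2.4] torque tool [-0.52  0.29 -0.73]
```

Call:
{"fn": "carry_out", "kwargs": {"rows": [{"translation":[0,0,0],"turn":0,"fingers":-0.3},{"translation":[0,0,0],"turn":0,"fingers":-0.3},{"translation":[0,0,0],"turn":0,"fingers":-0.3},{"translation":[0,0,0],"turn":0,"fingers":-0.3},{"translation":[0,0,-3],"turn":0,"fingers":-0.3},{"translation":[0,0,-4],"turn":0,"fingers":-0.3},{"translation":[0,0,-4],"turn":0,"fingers":-1},{"translation":[0,0,0],"turn":0,"fingers":-1}]}}

```text
time_s: 17.4
ee_pos: [449.2, 2.2, 274.4]
eef_rot: [[-0.719, 0.483, 0.5], [0.588, 0.807, 0.065], [-0.372, 0.341, -0.864]]
contact_force: [0.1, -0.3, -0.6]
finger_gap: 64.7
```

```bash
python3 - <<'E'
from h import *
st();c=cam('wrist');im=camera('wrist');np.savez('w5.npz',K=c[0],V=c[1])
s=camera('side')
o=np.hstack([im[0:480,:,::-1][:, 100:520],cv2.resize(s[170:300,250:400,::-1],None,fx=2.4,fy=480/130,interpolation=2)]);print(o.shape)
cv2.imwrite('pics/w5.png',im[:,:,::-1]);cv2.imwrite('pics/c5.png',o)
to((330,40,330))
E
```

```text
t 17.4 p [449.2   2.2 274.4] g 64.7 f [ 0.1 -0.3 -0.6] q [-0.56 -0.44  0.37  2.28  0.27  0.75  0.63]
x [-0.719  0.588 -0.372] y [0.483 0.807 0.341] z [ 0.5    0.065 -0.864] tilt 30.3 az 7.4 yaw_y 59.1
(480, 780, 3)
t 17.5 p [449.1   2.5 270.2] g 73.0 f [ 0.4 -0.6 -0.8] q [-0.56 -0.43  0.37  2.28  0.26  0.75  0.63]
x [-0.721  0.587 -0.369] y [0.484 0.807 0.337] z [ 0.496  0.064 -0.866] tilt 30.0 az 7.4 yaw_y 59.0
cm [  8.58  -0.73 -10.84] rows 3 each [ 2.86 -0.24 -3.61]
```

View pics/c5.png

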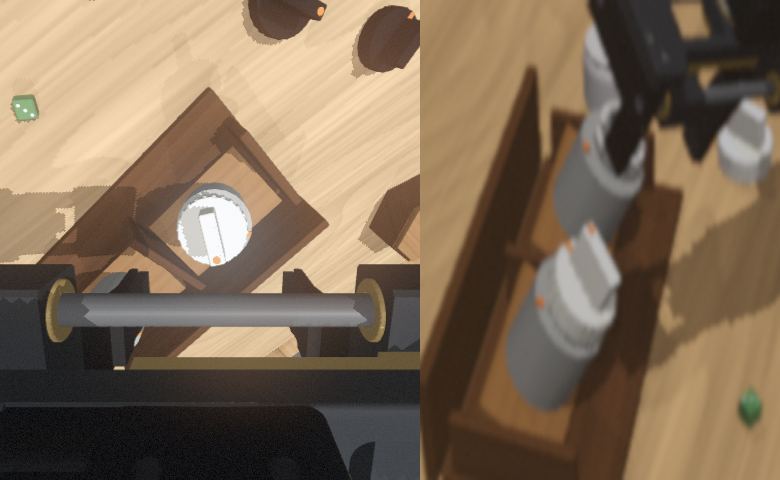

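Call:
{"fn": "carry_out", "kwargs": {"rows": [{"translation":[3.2,-1.4,-1.9],"turn":0,"fingers":-1},{"translation":[3.2,-1.4,-1.9],"turn":0,"fingers":-1},{"translation":[3.2,-1.4,-1.9],"turn":0,"fingers":-1},{"translation":[3.2,-1.4,-1.9],"turn":0,"fingers":-1},{"translation":[0,0,0],"turn":0,"fingers":-1}]}}

```text
time_s: 18.0
ee_pos: [393.1, 13.0, 265.8]
eef_rot: [[-0.726, 0.489, 0.483], [0.587, 0.807, 0.065], [-0.358, 0.331, -0.873]]
contact_force: [-0.3, -0.9, -0.1]
finger_gap: 87.0
```

```bash
python3 -c "
from h import *
st()"
```

```text
t 18.0 p [393.1  13.  265.8] g 87.0 f [-0.3 -0.9 -0.1] q [ 0.07 -0.49 -0.17  2.35 -0.14  0.77  0.93]
x [-0.726  0.587 -0.358] y [0.489 0.807 0.331] z [ 0.483  0.065 -0.873] tilt 29.2 az 7.7 yaw_y 58.8
```

Call:
{"fn": "carry_out", "kwargs": {"rows": [{"translation":[3.2,-2.4,1.2],"turn":0,"fingers":-1},{"translation":[3.2,-2.4,1.2],"turn":0,"fingers":-1},{"translation":[3.2,-2.4,1.2],"turn":0,"fingers":-1},{"translation":[0,0,0],"turn":0,"fingers":-1}]}}

```text
time_s: 18.4
ee_pos: [375.6, 12.2, 220.9]
eef_rot: [[-0.742, 0.497, 0.451], [0.582, 0.81, 0.065], [-0.333, 0.311, -0.89]]
contact_force: [0.0, -1.1, 0.9]
finger_gap: 86.8
```

```bash
python3 -c "
from h import *
st()"
```

```text
t 18.4 p [375.6  12.2 220.9] g 86.8 f [ 0.  -1.1  0.9] q [ 0.48 -0.5  -0.49  2.42 -0.43  0.73  1.21]
x [-0.742  0.582 -0.333] y [0.497 0.81  0.311] z [ 0.451  0.065 -0.89 ] tilt 27.1 az 8.2 yaw_y 58.5
```

Call:
{"fn": "carry_out", "kwargs": {"rows": [{"translation":[3.3,-2.2,-2],"turn":0,"fingers":-1},{"translation":[3.3,-2.2,-2],"turn":0,"fingers":-1},{"translation":[3.3,-2.2,-2],"turn":0,"fingers":-1},{"translation":[3.3,-2.2,-2],"turn":0,"fingers":-1}]}}

```text
time_s: 18.8
ee_pos: [344.2, 11.7, 212.7]
eef_rot: [[-0.781, 0.52, 0.345], [0.576, 0.814, 0.076], [-0.242, 0.258, -0.935]]
contact_force: [0.6, -0.3, -0.2]
finger_gap: 87.4
```

```bash
python3 -c "
from h import *
st()"
```

```text
t 18.8 p [344.2  11.7 212.7] g 87.4 f [ 0.6 -0.3 -0.2] q [ 0.41 -0.5  -0.42  2.42 -0.36  0.86  1.16]
x [-0.781  0.576 -0.242] y [0.52  0.814 0.258] z [ 0.345  0.076 -0.935] tilt 20.7 az 12.4 yaw_y 57.4
```

Call:
{"fn": "carry_out", "kwargs": {"rows": [{"translation":[3.8,-2.5,-1.6],"turn":0,"fingers":-1},{"translation":[3.8,-2.5,-1.6],"turn":0,"fingers":-1},{"translation":[3.8,-2.5,-1.4],"turn":0,"fingers":-1},{"translation":[3.8,-2.5,-1.4],"turn":0,"fingers":-1},{"translation":[3.8,-2.5,-1.2],"turn":0,"fingers":-1},{"translation":[3.8,-2.5,-1.2],"turn":0,"fingers":-1}]}}

```text
time_s: 19.4
ee_pos: [284.5, 2.3, 197.6]
eef_rot: [[-0.827, 0.546, 0.136], [0.559, 0.822, 0.104], [-0.055, 0.162, -0.985]]
contact_force: [-0.2, 0.7, 0.7]
finger_gap: 87.1
```

```bash
python3 -c "
from h import *
st()"
```

```text
t 19.4 p [284.5   2.3 197.6] g 87.1 f [-0.2  0.7  0.7] q [ 0.51 -0.5  -0.45  2.41 -0.37  1.08  1.24]
x [-0.827  0.559 -0.055] y [0.546 0.822 0.162] z [ 0.136  0.104 -0.985] tilt 9.9 az 37.3 yaw_y 56.4
```

Call:
{"fn": "carry_out", "kwargs": {"rows": [{"translation":[2.5,4,0.5],"turn":0,"fingers":-1},{"translation":[2.5,4,0.5],"turn":0,"fingers":-1},{"translation":[2.5,4,0.5],"turn":0,"fingers":-1},{"translation":[2.5,4,0.5],"turn":0,"fingers":-1},{"translation":[1.6,-4.4,-0.8],"turn":0,"fingers":-1},{"translation":[1.6,-4.4,-0.8],"turn":0,"fingers":-1}]}}

```text
time_s: 20.0
ee_pos: [265.0, 155.0, 200.5]
eef_rot: [[-0.819, 0.557, 0.139], [0.57, 0.817, 0.084], [-0.067, 0.148, -0.987]]
contact_force: [-0.0, -0.7, 0.8]
finger_gap: 87.2
```

```bash
python3 -c "
from h import *
st()"
```

```text
t 20.0 p [265.  155.  200.5] g 87.2 f [-0.  -0.7  0.8] q [-0.02 -0.47 -0.53  2.38 -0.27  1.02  0.58]
x [-0.819  0.57  -0.067] y [0.557 0.817 0.148] z [ 0.139  0.084 -0.987] tilt 9.3 az 31.1 yaw_y 55.7
```

Call:
{"fn": "carry_out", "kwargs": {"rows": [{"translation":[1.8,-4.3,-0.8],"turn":0,"fingers":-1},{"translation":[1.8,-4.3,-0.8],"turn":0,"fingers":-1},{"translation":[1.8,-4.3,-0.8],"turn":0,"fingers":-1}]}}

```text
time_s: 20.3
ee_pos: [240.1, 130.5, 204.9]
eef_rot: [[-0.818, 0.57, 0.076], [0.575, 0.816, 0.057], [-0.03, 0.091, -0.995]]
contact_force: [-1.0, -0.5, 0.6]
finger_gap: 86.8
```

```bash
python3 -c "
from h import *
st()"
```

```text
t 20.3 p [240.1 130.5 204.9] g 86.8 f [-1.  -0.5  0.6] q [-0.49 -0.5  -0.13  2.42 -0.07  1.13  0.38]
x [-0.818  0.575 -0.03 ] y [0.57  0.816 0.091] z [ 0.076  0.057 -0.995] tilt 5.5 az 36.7 yaw_y 55.1
```

Works; three more rows.

Call:
{"fn": "carry_out", "kwargs": {"rows": [{"translation":[1.8,-4.3,-0.4],"turn":0,"fingers":-1},{"translation":[1.8,-4.3,-0.4],"turn":0,"fingers":-1},{"translation":[1.8,-4.3,-0.2],"turn":0,"fingers":-1}]}}

```text
time_s: 20.6
ee_pos: [228.6, 106.7, 201.2]
eef_rot: [[-0.806, 0.591, 0.02], [0.592, 0.806, 0.017], [-0.006, 0.025, -1.0]]
contact_force: [-0.7, -0.3, 0.4]
finger_gap: 86.7
```

```bash
python3 -c "
from h import *
to((440,-265,200))"
```

```text
t 20.6 p [228.6 106.7 201.2] g 86.7 f [-0.7 -0.3  0.4] q [-0.28 -0.5  -0.25  2.42 -0.13  1.19  0.48]
x [-0.806  0.592 -0.006] y [0.591 0.806 0.025] z [ 0.02   0.017 -1.   ] tilt 1.5 az 40.2 yaw_y 53.7
cm [-39.04 -17.46  -0.08] rows 9 each [-4.34 -1.94 -0.01]
```

Call:
{"fn": "carry_out", "kwargs": {"rows": [{"translation":[-4.3,-1.95,-0.4],"turn":0,"fingers":-1},{"translation":[-4.3,-1.95,-0.4],"turn":0,"fingers":-1},{"translation":[-4.3,-1.95,-0.4],"turn":0,"fingers":-1},{"translation":[-4.3,-1.95,-0.4],"turn":0,"fingers":-1},{"translation":[-4.3,-1.95,-0.4],"turn":0,"fingers":-1},{"translation":[-4.3,-1.95,-0.4],"turn":0,"fingers":-1},{"translation":[-4.3,-1.95,-0.4],"turn":0,"fingers":-1},{"translation":[-4.3,-1.95,-0.4],"turn":0,"fingers":-1}]}}

```text
time_s: 21.4
ee_pos: [418.6, -215.9, 228.3]
eef_rot: [[-0.818, 0.575, 0.014], [0.575, 0.818, 0.02], [-0.0, 0.025, -1.0]]
contact_force: [1.2, 1.0, 0.4]
finger_gap: 86.8
```

Call:
{"fn": "carry_out", "kwargs": {"rows": [{"translation":[-4.3,-1.95,0],"turn":0,"fingers":-1},{"translation":[0,0,0],"turn":0,"fingers":-1}]}}

```text
time_s: 21.6
ee_pos: [443.0, -259.1, 226.5]
eef_rot: [[-0.816, 0.578, 0.011], [0.579, 0.815, 0.017], [0.001, 0.021, -1.0]]
contact_force: [0.2, 0.2, -0.9]
finger_gap: 87.2
```

```bash
cat > lid.py <<'E'
from h import *
def look(f):
    p,R=st();c=cam('wrist');im=camera('wrist');np.savez(f+'.npz',K=c[0],V=c[1],p=p,R=R);cv2.imwrite(f'pics/{f}.png',im[:,:,::-1])
    u=proj(c,np.array([488,-279,20.]));print('expected px',u)
    hsv=cv2.cvtColor(im,cv2.COLOR_RGB2HSV)
    for t,lo,hi,a in(('w',(0,0,170),(179,45,255),300),('o',(5,120,150),(22,255,255),4)):
        n,l,s,ce=cv2.connectedComponentsWithStats(cv2.inRange(hsv,lo,hi))
        for i in range(1,n):
            if s[i,4]>a and s[i,1]<360: print(t,s[i],ce[i].round(1),plane(c,ce[i],18).round(1),plane(c,ce[i],46).round(1))
E
python3 -c "
from lid import *
look('w6')"
```

```text
t 21.6 p [ 443.  -259.1  226.5] g 87.2 f [ 0.2  0.2 -0.9] q [-0.02  0.13  0.51  1.87 -0.09  1.16  1.48]
x [-0.816  0.579  0.001] y [0.578 0.815 0.021] z [ 0.011  0.017 -1.   ] tilt 1.2 az 56.2 yaw_y 54.7
expected px [321.47986744 282.74462438]
w [ 533  242   91   22 1190] [581.8 253.6] [603.4 -72.3  18. ] [583.3 -86.2  46. ]
w [ 289  246   64   47 2373] [320.7 271.6] [ 479.5 -273.8   18. ] [ 471. -269.   46.]
```

Call:
{"fn": "carry_out", "kwargs": {"rows": [{"translation":[-4.6,0.4,1],"turn":0,"fingers":-1},{"translation":[0,0,0],"turn":0,"fingers":-1}]}}

```text
time_s: 21.85
ee_pos: [483.7, -276.8, 214.5]
eef_rot: [[-0.819, 0.574, 0.009], [0.574, 0.819, 0.022], [0.005, 0.023, -1.0]]
contact_force: [0.4, 1.3, -0.4]
finger_gap: 86.9
```

```bash
python3 -c "
from lid import *
look('w7')"
```

```text
t 21.85 p [ 483.7 -276.8  214.5] g 86.9 f [ 0.4  1.3 -0.4] q [ 0.01  0.26  0.52  1.77 -0.16  1.16  1.53]
x [-0.819  0.574  0.005] y [0.574 0.819 0.023] z [ 0.009  0.022 -1.   ] tilt 1.4 az 66.7 yaw_y 55.0
expected px [310.78084005 240.15483975]
w [ 539  184  101   80 2794] [591.7 220.2] [612.  -74.4  18. ] [594.2 -90.5  46. ]
w [ 276  202   69   69 3551] [309.8 235.5] [ 484.6 -277.6   18. ] [ 479.2 -274.1   46. ]
o [314 263   6   5  21] [316.2 265. ] [ 509.1 -288.1   18. ] [ 501.3 -283.5   46. ]
```

View pics/w7.png

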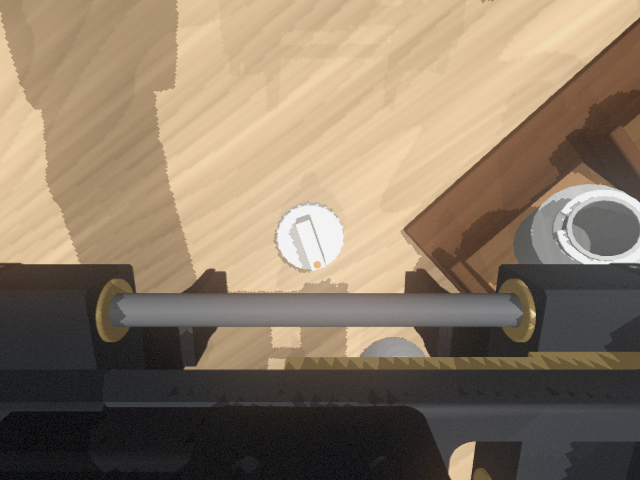

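Call:
{"fn": "carry_out", "kwargs": {"rows": [{"translation":[-0.2,-0.15,3],"turn":-7,"fingers":-0.3},{"translation":[0,0,4],"turn":-7,"fingers":-0.3},{"translation":[0,0,3],"turn":0,"fingers":-0.3},{"translation":[0,0,0],"turn":0,"fingers":-0.3},{"translation":[0,0,0],"turn":0,"fingers":-0.3}]}}

```text
time_s: 22.4
ee_pos: [483.9, -277.0, 119.6]
eef_rot: [[-0.933, 0.36, 0.017], [0.361, 0.932, 0.025], [-0.007, 0.029, -1.0]]
contact_force: [0.4, -0.1, 0.8]
finger_gap: 58.6
```

```bash
python3 -c "
from h import *
to((484.6,-279.4,90))"
```

```text
t 22.4 p [ 483.9 -277.   119.6] g 58.6 f [ 0.4 -0.1  0.8] q [ 0.07  0.37  0.45  1.85 -0.23  0.97  1.83]
x [-0.933  0.361 -0.007] y [0.36  0.932 0.029] z [ 0.017  0.025 -1.   ] tilt 1.7 az 55.8 yaw_y 68.9
cm [-0.14 -0.29  2.96] rows 1 each [-0.14 -0.29  2.96]
```

Call:
{"fn": "carry_out", "kwargs": {"rows": [{"translation":[-0.14,-0.2,2.95],"turn":0,"fingers":-0.3},{"translation":[0,0,0],"turn":0,"fingers":1},{"translation":[0,0,0],"turn":0,"fingers":1},{"translation":[0,0,0],"turn":0,"fingers":1},{"translation":[0,0,0],"turn":0,"fingers":1},{"translation":[0,0,0],"turn":0,"fingers":1},{"translation":[0,0,0],"turn":0,"fingers":1},{"translation":[0,0,0],"turn":0,"fingers":1}]}}

```text
time_s: 23.2
ee_pos: [485.0, -279.6, 89.3]
eef_rot: [[-0.932, 0.361, 0.018], [0.361, 0.932, 0.026], [-0.007, 0.03, -1.0]]
contact_force: [-1.7, 0.5, 7.6]
finger_gap: 11.8
```

```bash
python3 -c "
from h import *
to((640,110,620))"
```

```text
t 23.2 p [ 485.  -279.6   89.3] g 11.8 f [-1.7  0.5  7.6] q [ 0.09  0.42  0.44  1.86 -0.26  0.91  1.86]
x [-0.932  0.361 -0.007] y [0.361 0.932 0.03 ] z [ 0.018  0.026 -1.   ] tilt 1.8 az 55.6 yaw_y 68.8
cm [ -0.75  43.51 -51.77] rows 15 each [-0.05  2.9  -3.45]
```

Call:
{"fn": "carry_out", "kwargs": {"rows": [{"translation":[0,0,-4.5],"turn":0,"fingers":1},{"translation":[0,0,-4.8],"turn":0,"fingers":1},{"translation":[0,0.5,-4.6],"turn":0,"fingers":1},{"translation":[-0.1,3.4,-3.2],"turn":0,"fingers":1},{"translation":[-0.1,3.4,-3.2],"turn":0,"fingers":1},{"translation":[-0.1,3.4,-3.2],"turn":0,"fingers":1},{"translation":[-0.1,3.4,-3.2],"turn":0,"fingers":1},{"translation":[-0.1,3.4,-3.2],"turn":0,"fingers":1}]}}

```text
time_s: 24.0
ee_pos: [547.5, -124.5, 394.5]
eef_rot: [[-0.932, 0.361, 0.017], [0.362, 0.932, 0.026], [-0.006, 0.031, -1.0]]
contact_force: [1.2, 0.0, -0.9]
finger_gap: 12.0
```

Call:
{"fn": "carry_out", "kwargs": {"rows": [{"translation":[-0.1,3.4,-3.2],"turn":0,"fingers":1},{"translation":[-0.1,3.4,-3.2],"turn":0,"fingers":1},{"translation":[-0.1,3.4,-3.2],"turn":0,"fingers":1},{"translation":[-0.1,3.4,-3.2],"turn":0,"fingers":1},{"translation":[-0.1,3.4,-3.2],"turn":0,"fingers":1},{"translation":[-0.1,3.4,-3.2],"turn":0,"fingers":1},{"translation":[-0.1,3.4,-3.2],"turn":0,"fingers":1},{"translation":[-1,0,-4.5],"turn":0,"fingers":1}]}}

```text
time_s: 24.8
ee_pos: [631.3, 86.8, 635.2]
eef_rot: [[-0.933, 0.354, 0.059], [0.356, 0.934, 0.034], [-0.043, 0.052, -0.998]]
contact_force: [1.3, -1.2, -1.8]
finger_gap: 11.9
```

Call:
{"fn": "carry_out", "kwargs": {"rows": [{"translation":[-1,0,-4.5],"turn":0,"fingers":1},{"translation":[-1,0,-4.5],"turn":0,"fingers":1},{"translation":[-1,0,-4.5],"turn":0,"fingers":1},{"translation":[-1,0,-4.5],"turn":0,"fingers":1}]}}

```text
time_s: 25.2
ee_pos: [591.1, 54.3, 714.9]
eef_rot: [[-0.915, 0.353, 0.196], [0.369, 0.928, 0.049], [-0.164, 0.117, -0.979]]
contact_force: [0.2, -0.3, -0.6]
finger_gap: 12.0
```

```bash
python3 -c "
from h import *
st()"
```

```text
t 25.2 p [591.1  54.3 714.9] g 12.0 f [ 0.2 -0.3 -0.6] q [-0.31  0.37  0.33  0.53 -0.19  2.06  1.08]
x [-0.915  0.369 -0.164] y [0.353 0.928 0.117] z [ 0.196  0.049 -0.979] tilt 11.6 az 14.1 yaw_y 69.2
```

Call:
{"fn": "carry_out", "kwargs": {"rows": [{"translation":[-1,0.7,-4.5],"turn":0,"fingers":1},{"translation":[-1,0.7,-4.5],"turn":0,"fingers":1},{"translation":[-1,0.7,-4.5],"turn":0,"fingers":1},{"translation":[-1,0.7,-4.5],"turn":0,"fingers":1},{"translation":[-1,0.7,-4.5],"turn":0,"fingers":1},{"translation":[-1,0.7,-4.5],"turn":0,"fingers":1},{"translation":[-1,0.7,-4.5],"turn":0,"fingers":1},{"translation":[-1,0.7,-4.5],"turn":0,"fingers":1}]}}

```text
time_s: 26.0
ee_pos: [493.4, 51.2, 851.0]
eef_rot: [[-0.838, 0.309, 0.45], [0.383, 0.92, 0.08], [-0.389, 0.239, -0.89]]
contact_force: [-1.0, 0.3, -0.4]
finger_gap: 12.1
```

```bash
python3 -c "
from h import *
st()"
```

```text
t 26.0 p [493.4  51.2 851. ] g 12.1 f [-1.   0.3 -0.4] q [-0.48  0.2   0.53  0.43 -0.21  2.06  1.06]
x [-0.838  0.383 -0.389] y [0.309 0.92  0.239] z [ 0.45  0.08 -0.89] tilt 27.2 az 10.1 yaw_y 71.4
```

Call:
{"fn": "carry_out", "kwargs": {"rows": [{"translation":[-1,0.7,-4.5],"turn":0,"fingers":1},{"translation":[-0.5,0.4,-2.5],"turn":0,"fingers":1}]}}

```text
time_s: 26.2
ee_pos: [466.3, 48.8, 876.1]
eef_rot: [[-0.815, 0.297, 0.497], [0.387, 0.918, 0.086], [-0.43, 0.263, -0.864]]
contact_force: [-1.0, -0.5, -0.3]
finger_gap: 11.5
```

```bash
python3 - <<'E'
from h import *
# look pose for right mouth, after turning so that -tool x = mouth x
p,R=st();z=R[:,2];az=np.radians(9.8);h=np.array([np.cos(az),np.sin(az),0]);zt=-h*.5+[0,0,.866];x0=h*.866+np.array([0,0,.5]);y0=np.cross(zt,x0)
mx=x0*np.cos(np.radians(30))+y0*np.sin(np.radians(30));a=np.degrees(np.arctan2(-R[:,0]@y0,-R[:,0]@x0));print('lid angle',a)
M=np.array([564.4,-123.3,110.5]);T=M+mx*72-z*139;print('look',T.round(1))
to(T)
E
```

```text
t 26.2 p [466.3  48.8 876.1] g 11.5 f [-1.  -0.5 -0.3] q [-0.57  0.15  0.6   0.42 -0.2   2.06  1.06]
x [-0.815  0.387 -0.43 ] y [0.297 0.918 0.263] z [ 0.497  0.086 -0.864] tilt 30.3 az 9.8 yaw_y 72.1
lid angle -31.345452730002165
look [542.4 -90.6 261.7]
t 26.2 p [466.3  48.8 876.1] g 11.5 f [-1.  -0.5 -0.3] q [-0.57  0.15  0.6   0.42 -0.2   2.06  1.06]
x [-0.815  0.387 -0.43 ] y [0.297 0.918 0.263] z [ 0.497  0.086 -0.864] tilt 30.3 az 9.8 yaw_y 72.1
cm [ 14.84 -26.67  55.64] rows 14 each [ 1.06 -1.91  3.97]
```

Call:
{"fn": "carry_out", "kwargs": {"rows": [{"translation":[1.06,-1.91,3.97],"turn":0,"fingers":1},{"translation":[1.06,-1.91,3.97],"turn":0,"fingers":1},{"translation":[1.06,-1.91,3.97],"turn":0,"fingers":1},{"translation":[1.06,-1.91,3.97],"turn":0,"fingers":1},{"translation":[1.06,-1.91,3.97],"turn":0,"fingers":1},{"translation":[1.06,-1.91,3.97],"turn":0,"fingers":1},{"translation":[1.06,-1.91,3.97],"turn":0,"fingers":1},{"translation":[1.06,-1.91,3.97],"turn":0,"fingers":1}]}}

```text
time_s: 27.0
ee_pos: [505.2, -24.9, 551.0]
eef_rot: [[-0.813, 0.306, 0.495], [0.398, 0.913, 0.09], [-0.424, 0.27, -0.864]]
contact_force: [0.5, 0.3, -0.1]
finger_gap: 12.3
```

Call:
{"fn": "carry_out", "kwargs": {"rows": [{"translation":[1.06,-1.91,3.97],"turn":0,"fingers":1},{"translation":[1.06,-1.91,3.97],"turn":0,"fingers":1},{"translation":[1.06,-1.91,3.97],"turn":0,"fingers":1},{"translation":[0,0,0],"turn":0,"fingers":1}]}}

```text
time_s: 27.4
ee_pos: [519.0, -54.7, 415.2]
eef_rot: [[-0.816, 0.31, 0.487], [0.399, 0.913, 0.087], [-0.417, 0.265, -0.869]]
contact_force: [-0.1, 0.1, -0.3]
finger_gap: 11.7
```

```bash
python3 -c "
from h import *
st()"
```

```text
t 27.4 p [519.  -54.7 415.2] g 11.7 f [-0.1  0.1 -0.3] q [-0.78 -0.39  0.66  1.9   0.22  1.04  1.02]
x [-0.816  0.399 -0.417] y [0.31  0.913 0.265] z [ 0.487  0.087 -0.869] tilt 29.6 az 10.2 yaw_y 71.2
```

Call:
{"fn": "carry_out", "kwargs": {"rows": [{"translation":[0,0,0],"turn":-8,"fingers":1},{"translation":[0,0,0],"turn":-8,"fingers":1},{"translation":[0,0,0],"turn":-8,"fingers":1},{"translation":[0,0,0],"turn":-8,"fingers":1},{"translation":[0,0,0],"turn":-8,"fingers":1},{"translation":[0,0,0],"turn":-8,"fingers":1},{"translation":[0,0,0],"turn":-8,"fingers":1},{"translation":[0,0,0],"turn":-6,"fingers":1}]}}

```text
time_s: 28.2
ee_pos: [521.4, -53.1, 423.8]
eef_rot: [[-0.648, -0.577, 0.496], [-0.623, 0.777, 0.09], [-0.437, -0.251, -0.863]]
contact_force: [0.2, 0.0, -0.1]
finger_gap: 11.9
```

```bash
python3 -c "
from h import *
to((542,-90.6,262))"
```

```text
t 28.2 p [521.4 -53.1 423.8] g 11.9 f [ 0.2  0.  -0.1] q [-0.96 -0.47  0.75  1.89  0.36  1.08  2.01]
x [-0.648 -0.623 -0.437] y [-0.577  0.777 -0.251] z [ 0.496  0.09  -0.863] tilt 30.3 az 10.2 yaw_y 126.6
cm [ 8.08 -0.04 14.66] rows 4 each [ 2.02 -0.01  3.66]
```

Call:
{"fn": "carry_out", "kwargs": {"rows": [{"translation":[2,0,3.6],"turn":0,"fingers":1},{"translation":[2,0,3.6],"turn":0,"fingers":1},{"translation":[2,0,3.6],"turn":0,"fingers":1},{"translation":[2,0,3.6],"turn":0,"fingers":1},{"translation":[0,0,0],"turn":0,"fingers":1}]}}

```text
time_s: 28.7
ee_pos: [539.0, -91.6, 259.3]
eef_rot: [[-0.656, -0.574, 0.49], [-0.618, 0.781, 0.087], [-0.433, -0.246, -0.867]]
contact_force: [0.3, -0.7, -0.4]
finger_gap: 11.6
```

```bash
python3 - <<'E'
from h import *
p,R=st();c=cam('wrist');im=camera('wrist');np.savez('w8.npz',K=c[0],V=c[1],p=p,R=R);cv2.imwrite('pics/w8.png',im[:,:,::-1])
u0=proj(c,np.array([564.4,-123.3,110.5]));print(u0)
cv2.imwrite('pics/c8.png',cv2.resize(im[0:400,150:500,::-1],None,fx=1.5,fy=1.5,interpolation=2))
g=cv2.GaussianBlur(cv2.cvtColor(im,cv2.COLOR_RGB2GRAY),(3,3),0)
for nm,lo,hi,s,dep in(('hole',22,31,1,228),('flange',33,42,-1,235),('shoulder',43,52,-1,249)):
    u,r,k=edge(g,u0,lo,hi,s);o,dr=ray(c,u);zc=c[1][2,:3]@dr;X=o+dr*dep/zc
    print(nm,u.round(1),r.round(1),k,'mm r',(r*dep/352.7).round(1),'world',X.round(1),'tool',(R.T@(X-p)).round(1))
P=lambda *t:((proj(c,p+R@np.array(t,float))-[150,0])*1.5).round(1)
print('pred skirt_bot,bar_bot,bar_top',P(28.5,0,89),P(20,0,71),P(20,0,43))
E
```

```text
t 28.7 p [539.  -91.6 259.3] g 11.6 f [ 0.3 -0.7 -0.4] q [-1.09 -0.38  1.11  2.11  0.33  0.71  2.14]
x [-0.656 -0.618 -0.433] y [-0.574  0.781 -0.246] z [ 0.49   0.087 -0.867] tilt 29.9 az 10.1 yaw_y 126.3
[310.09914719 149.13330781]
hole [312.1 145.7] 26.8 172 mm r 17.3 world [ 564.4 -123.3  105.5] tool [ 69.6  -1.5 143.1]
flange [312.3 145.3] 37.7 166 mm r 25.1 world [ 567.7 -122.9   99. ] tool [ 70.   -1.5 150.4]
shoulder [312.1 144.6] 49.0 156 mm r 34.6 world [ 574.5 -122.2   86. ] tool [ 70.7  -1.7 165. ]
pred skirt_bot,bar_bot,bar_top [246.5 337.6] [246.5 374.8] [246.3 403. ]
```

View pics/c8.png

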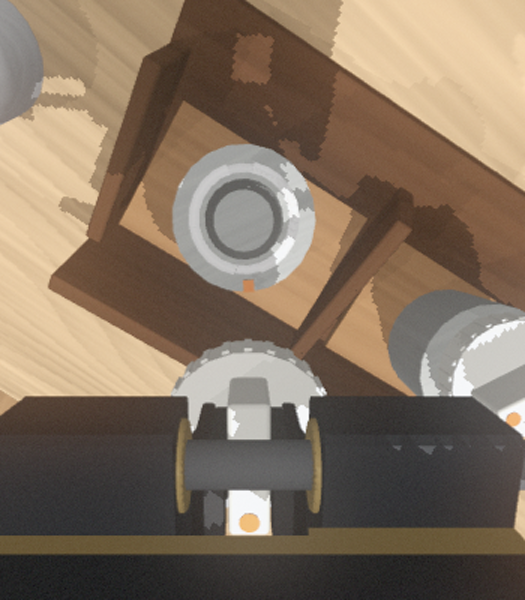

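Call:
{"fn": "carry_out", "kwargs": {"rows": [{"translation":[3.5,-0.11,0],"turn":0,"fingers":1},{"translation":[3.5,-0.11,0],"turn":0,"fingers":1},{"translation":[0,0,2.5],"turn":-4,"fingers":1},{"translation":[0,0,1],"turn":0,"fingers":1},{"translation":[0,0,0],"turn":0,"fingers":1},{"translation":[0,0,0],"turn":0,"fingers":1}]}}

```text
time_s: 29.35
ee_pos: [514.2, -131.6, 203.6]
eef_rot: [[-0.609, -0.619, 0.496], [-0.674, 0.734, 0.089], [-0.419, -0.28, -0.864]]
contact_force: [0.2, 0.3, 0.2]
finger_gap: 11.7
```

```bash
python3 - <<'E'
from h import *
d=np.load('w8.npz');M=d['p']+d['R']@np.array([69.4,-1.5,138.]);print(M.round(1));np.save('M.npy',M)
rel(M,0)
E
```

```text
[ 562.  -123.6  110. ]
t 29.35 p [ 514.2 -131.6  203.6] g 11.7 f [0.2 0.3 0.2] q [-1.1  -0.42  1.24  2.2   0.36  0.6   2.31]
x [-0.609 -0.674 -0.419] y [-0.619  0.734 -0.28 ] z [ 0.496  0.089 -0.864] tilt 30.3 az 10.1 yaw_y 130.1
lat [5.5 1.8] roof above rim 31.2
force tool [-0.4  0.1 -0. ] torque tool [-0.46  0.47  0.07]
```

Call:
{"fn": "carry_out", "kwargs": {"rows": [{"translation":[0.5,0.18,0.8],"turn":0,"fingers":1},{"translation":[0,0,0.7],"turn":0,"fingers":1},{"translation":[0,0,0],"turn":0,"fingers":1},{"translation":[0,0,0],"turn":0,"fingers":1}]}}

```text
time_s: 29.75
ee_pos: [516.5, -132.6, 186.6]
eef_rot: [[-0.61, -0.619, 0.495], [-0.673, 0.734, 0.089], [-0.418, -0.279, -0.865]]
contact_force: [-0.1, 0.6, -0.3]
finger_gap: 11.8
```

```bash
python3 -c "
from h import *
rel(np.load('M.npy'),0)"
```

```text
t 29.75 p [ 516.5 -132.6  186.6] g 11.8 f [-0.1  0.6 -0.3] q [-1.16 -0.4   1.32  2.21  0.35  0.56  2.33]
x [-0.61  -0.673 -0.418] y [-0.619  0.734 -0.279] z [ 0.495  0.089 -0.865] tilt 30.2 az 10.1 yaw_y 130.1
lat [-1.  -0.9] roof above rim 15.5
force tool [-0.2  0.6  0.3] torque tool [-0.43  0.57  0.01]
```

Call:
{"fn": "carry_out", "kwargs": {"rows": [{"translation":[-0.1,-0.09,0.3],"turn":0,"fingers":1},{"translation":[0,0,0.2],"turn":0,"fingers":1},{"translation":[0,0,0],"turn":0,"fingers":1}]}}

```text
time_s: 30.05
ee_pos: [517.9, -131.6, 183.4]
eef_rot: [[-0.611, -0.618, 0.495], [-0.673, 0.734, 0.087], [-0.417, -0.28, -0.865]]
contact_force: [0.5, -0.2, 0.1]
finger_gap: 12.0
```

```bash
python3 -c "
from h import *
rel(np.load('M.npy'),0)"
```

```text
t 30.05 p [ 517.9 -131.6  183.4] g 12.0 f [ 0.5 -0.2  0.1] q [-1.16 -0.36  1.34  2.21  0.29  0.54  2.37]
x [-0.611 -0.673 -0.417] y [-0.618  0.734 -0.28 ] z [ 0.495  0.087 -0.865] tilt 30.1 az 10.0 yaw_y 130.1
lat [-0.9 -1.5] roof above rim 11.9
force tool [-0.2 -0.5  0.1] torque tool [-0.44  0.45  0.03]
```

Call:
{"fn": "carry_out", "kwargs": {"rows": [{"translation":[-0.09,-0.14,0.2],"turn":0,"fingers":1},{"translation":[0,0,0],"turn":0,"fingers":1}]}}

```text
time_s: 30.25
ee_pos: [519.1, -131.5, 183.3]
eef_rot: [[-0.611, -0.618, 0.495], [-0.673, 0.734, 0.085], [-0.416, -0.281, -0.865]]
contact_force: [0.4, -0.0, -0.1]
finger_gap: 11.8
```

```bash
python3 -c "
from h import *
rel(np.load('M.npy'),0)"
```

```text
t 30.25 p [ 519.1 -131.5  183.3] g 11.8 f [ 0.4 -0.  -0.1] q [-1.14 -0.3   1.34  2.21  0.16  0.52  2.48]
x [-0.611 -0.673 -0.416] y [-0.618  0.734 -0.281] z [ 0.495  0.085 -0.865] tilt 30.1 az 9.8 yaw_y 130.1
lat [-0.2 -0.8] roof above rim 11.2
force tool [-0.1 -0.2  0.3] torque tool [-0.38  0.56  0.06]
```

Call:
{"fn": "carry_out", "kwargs": {"rows": [{"translation":[0,0,0.2],"turn":0,"fingers":1},{"translation":[0,0,0],"turn":0,"fingers":1}]}}

```text
time_s: 30.45
ee_pos: [519.4, -131.2, 181.5]
eef_rot: [[-0.612, -0.618, 0.494], [-0.673, 0.735, 0.085], [-0.416, -0.281, -0.865]]
contact_force: [0.6, -0.0, -0.2]
finger_gap: 11.5
```

```bash
python3 -c "
from h import *
rel(np.load('M.npy'),0)"
```

```text
t 30.45 p [ 519.4 -131.2  181.5] g 11.5 f [ 0.6 -0.  -0.2] q [-1.12 -0.25  1.34  2.21  0.05  0.51  2.57]
x [-0.612 -0.673 -0.416] y [-0.618  0.735 -0.281] z [ 0.494  0.085 -0.865] tilt 30.1 az 9.8 yaw_y 130.1
lat [-0.7 -1.3] roof above rim 9.5
force tool [-0.3 -0.4  0.5] torque tool [-0.43  0.56  0.03]
```

Call:
{"fn": "carry_out", "kwargs": {"rows": [{"translation":[-0.06,-0.1,0],"turn":6,"fingers":1},{"translation":[0,0,0],"turn":0,"fingers":1}]}}

```text
time_s: 30.65
ee_pos: [520.4, -131.7, 182.3]
eef_rot: [[-0.674, -0.549, 0.495], [-0.591, 0.802, 0.085], [-0.444, -0.235, -0.865]]
contact_force: [-0.3, 0.6, -0.7]
finger_gap: 11.6
```

```bash
python3 -c "
from h import *
rel(np.load('M.npy'),0)"
```

```text
t 30.65 p [ 520.4 -131.7  182.3] g 11.6 f [-0.3  0.6 -0.7] q [-1.11 -0.23  1.34  2.21  0.01  0.5   2.5 ]
x [-0.674 -0.591 -0.444] y [-0.549  0.802 -0.235] z [ 0.495  0.085 -0.865] tilt 30.1 az 9.8 yaw_y 124.4
lat [ 0.1 -0.1] roof above rim 9.7
force tool [0.2 0.8 0.5] torque tool [-0.42  0.58  0.04]
```

Call:
{"fn": "carry_out", "kwargs": {"rows": [{"translation":[0,0,0.2],"turn":0,"fingers":1},{"translation":[0,0,0],"turn":0,"fingers":1}]}}

```text
time_s: 30.85
ee_pos: [521.2, -131.2, 180.5]
eef_rot: [[-0.671, -0.552, 0.495], [-0.594, 0.8, 0.086], [-0.443, -0.237, -0.865]]
contact_force: [0.1, -0.3, -1.4]
finger_gap: 11.7
```

```bash
python3 -c "
from h import *
rel(np.load('M.npy'),0)"
```

```text
t 30.85 p [ 521.2 -131.2  180.5] g 11.7 f [ 0.1 -0.3 -1.4] q [-1.09 -0.18  1.34  2.21 -0.1   0.5   2.59]
x [-0.671 -0.594 -0.443] y [-0.552  0.8   -0.237] z [ 0.495  0.086 -0.865] tilt 30.1 az 9.8 yaw_y 124.6
lat [ 0.1 -0.5] roof above rim 7.7
force tool [0.7 0.  1.2] torque tool [-0.38  0.55  0.08]
```

Call:
{"fn": "carry_out", "kwargs": {"rows": [{"translation":[0,-0.04,0.2],"turn":2,"fingers":1},{"translation":[0,0,0],"turn":0,"fingers":1}]}}

```text
time_s: 31.05
ee_pos: [521.7, -131.1, 179.4]
eef_rot: [[-0.691, -0.527, 0.495], [-0.565, 0.821, 0.085], [-0.451, -0.221, -0.865]]
contact_force: [0.3, 0.4, -0.5]
finger_gap: 11.3
```

```bash
python3 -c "
from h import *
rel(np.load('M.npy'),0)"
```

```text
t 31.05 p [ 521.7 -131.1  179.4] g 11.3 f [ 0.3  0.4 -0.5] q [-1.08 -0.16  1.34  2.21 -0.15  0.5   2.6 ]
x [-0.691 -0.565 -0.451] y [-0.527  0.821 -0.221] z [ 0.495  0.085 -0.865] tilt 30.1 az 9.8 yaw_y 122.7
lat [-0.  -0.5] roof above rim 6.5
force tool [-0.2  0.3  0.7] torque tool [-0.37  0.62  0.01]
```

Call:
{"fn": "carry_out", "kwargs": {"rows": [{"translation":[0,-0.04,0.2],"turn":0,"fingers":1},{"translation":[0,0,0],"turn":0,"fingers":1}]}}

```text
time_s: 31.25
ee_pos: [521.8, -130.4, 178.8]
eef_rot: [[-0.691, -0.527, 0.496], [-0.565, 0.821, 0.085], [-0.452, -0.221, -0.864]]
contact_force: [-0.2, -0.2, -0.6]
finger_gap: 11.3
```

```bash
python3 -c "
from h import *
rel(np.load('M.npy'),0)"
```

```text
t 31.25 p [ 521.8 -130.4  178.8] g 11.3 f [-0.2 -0.2 -0.6] q [-1.08 -0.16  1.34  2.21 -0.15  0.49  2.6 ]
x [-0.691 -0.565 -0.452] y [-0.527  0.821 -0.221] z [ 0.496  0.085 -0.864] tilt 30.2 az 9.7 yaw_y 122.7
lat [ 0.3 -1.1] roof above rim 5.9
force tool [0.5 0.1 0.4] torque tool [-0.37  0.58 -0.  ]
```

Call:
{"fn": "carry_out", "kwargs": {"rows": [{"translation":[0.03,-0.1,0.2],"turn":3,"fingers":1},{"translation":[0,0,0],"turn":0,"fingers":1}]}}

```text
time_s: 31.45
ee_pos: [522.7, -130.6, 178.1]
eef_rot: [[-0.718, -0.488, 0.496], [-0.52, 0.85, 0.085], [-0.463, -0.197, -0.864]]
contact_force: [-1.6, 2.7, 5.3]
finger_gap: 11.6
```

```bash
python3 -c "
from h import *
rel(np.load('M.npy'),0)"
```

```text
t 31.45 p [ 522.7 -130.6  178.1] g 11.6 f [-1.6  2.7  5.3] q [-1.07 -0.13  1.34  2.21 -0.22  0.49  2.6 ]
x [-0.718 -0.52  -0.463] y [-0.488  0.85  -0.197] z [ 0.496  0.085 -0.864] tilt 30.2 az 9.7 yaw_y 119.9
lat [ 0.5 -0.5] roof above rim 4.8
force tool [-2.7  2.1 -5.2] torque tool [-0.91 -0.05  0.03]
```

Call:
{"fn": "carry_out", "kwargs": {"rows": [{"translation":[0,0,0],"turn":5,"fingers":1},{"translation":[0,0,0.04],"turn":5,"fingers":1},{"translation":[0,0,0.04],"turn":5,"fingers":1},{"translation":[0,0,0],"turn":0,"fingers":1}]}}

```text
time_s: 31.85
ee_pos: [522.9, -130.9, 177.2]
eef_rot: [[-0.82, -0.286, 0.496], [-0.282, 0.956, 0.084], [-0.498, -0.071, -0.864]]
contact_force: [-0.6, 0.7, 1.6]
finger_gap: 11.5
```

```bash
python3 -c "
from h import *
rel(np.load('M.npy'),0)"
```

```text
t 31.85 p [ 522.9 -130.9  177.2] g 11.5 f [-0.6  0.7  1.6] q [-1.03 -0.09  1.31  2.21 -0.3   0.5   2.41]
x [-0.82  -0.282 -0.498] y [-0.286  0.956 -0.071] z [ 0.496  0.084 -0.864] tilt 30.2 az 9.6 yaw_y 106.6
lat [ 0.2 -0.1] roof above rim 4.0
force tool [-0.5  0.7 -1.6] torque tool [-0.19  0.48  0.03]
```

Threading: the lid is going down as it turns, and q7 is freeing up.

Call:
{"fn": "carry_out", "kwargs": {"rows": [{"translation":[0,0,0.08],"turn":6,"fingers":1},{"translation":[0,0,0.07],"turn":6,"fingers":1},{"translation":[0,0,0.06],"turn":6,"fingers":1},{"translation":[0,0,0.06],"turn":6,"fingers":1},{"translation":[0,0,0],"turn":0,"fingers":1}]}}

```text
time_s: 32.35
ee_pos: [524.3, -130.7, 175.0]
eef_rot: [[-0.865, 0.071, 0.496], [0.13, 0.988, 0.084], [-0.484, 0.137, -0.864]]
contact_force: [-1.9, 0.9, 4.5]
finger_gap: 11.5
```

```bash
python3 -c "
from h import *
rel(np.load('M.npy'),0)"
```

```text
t 32.35 p [ 524.3 -130.7  175. ] g 11.5 f [-1.9  0.9  4.5] q [-0.97 -0.04  1.26  2.21 -0.41  0.5   2.08]
x [-0.865  0.13  -0.484] y [0.071 0.988 0.137] z [ 0.496  0.084 -0.864] tilt 30.2 az 9.6 yaw_y 85.9
lat [0.5 0.2] roof above rim 1.4
force tool [-0.4  1.3 -4.8] torque tool [-0.07  0.59  0.16]
```

Call:
{"fn": "carry_out", "kwargs": {"rows": [{"translation":[0,0,0.06],"turn":6,"fingers":1},{"translation":[0,0,0.06],"turn":6,"fingers":1},{"translation":[0,0,0.03],"turn":5,"fingers":1},{"translation":[0,0,0],"turn":5,"fingers":1},{"translation":[0,0,0],"turn":3,"fingers":1},{"translation":[0,0,0],"turn":0,"fingers":1}]}}

```text
time_s: 32.95
ee_pos: [525.9, -131.9, 175.0]
eef_rot: [[-0.754, 0.428, 0.499], [0.533, 0.842, 0.083], [-0.384, 0.328, -0.863]]
contact_force: [-12.8, -2.5, 21.0]
finger_gap: 11.9
```

```bash
python3 -c "
from h import *
rel(np.load('M.npy'),0)"
```

```text
t 32.95 p [ 525.9 -131.9  175. ] g 11.9 f [-12.8  -2.5  21. ] q [-0.94 -0.02  1.24  2.21 -0.45  0.51  1.68]
x [-0.754  0.533 -0.384] y [0.428 0.842 0.328] z [ 0.499  0.083 -0.863] tilt 30.4 az 9.4 yaw_y 63.0
lat [2.9 0.4] roof above rim 0.7
force tool [  0.2  -0.7 -24.8] torque tool [ 0.82  0.45 -0.18]
```

Call:
{"fn": "carry_out", "kwargs": {"rows": [{"translation":[0.15,0,-0.04],"turn":4,"fingers":1},{"translation":[0,0,0],"turn":4,"fingers":1},{"translation":[0,0,0],"turn":0,"fingers":1}]}}

```text
time_s: 33.25
ee_pos: [524.6, -131.7, 174.6]
eef_rot: [[-0.686, 0.529, 0.499], [0.645, 0.76, 0.081], [-0.336, 0.378, -0.863]]
contact_force: [-3.0, -6.5, 8.5]
finger_gap: 12.8
```

```bash
python3 -c "
from h import *
rel(np.load('M.npy'),0)"
```

```text
t 33.25 p [ 524.6 -131.7  174.6] g 12.8 f [-3.  -6.5  8.5] q [-0.92 -0.03  1.22  2.21 -0.43  0.5   1.52]
x [-0.686  0.645 -0.336] y [0.529 0.76  0.378] z [ 0.499  0.081 -0.863] tilt 30.4 az 9.2 yaw_y 55.1
lat [2.1 0.8] roof above rim 1.0
force tool [-5.  -3.3 -9.3] torque tool [ 1.27 -0.85 -0.57]
```

Call:
{"fn": "carry_out", "kwargs": {"rows": [{"translation":[0.1,0,-0.05],"turn":-3,"fingers":1},{"translation":[0,0,0],"turn":0,"fingers":-0.3},{"translation":[0,0,0],"turn":0,"fingers":-0.3},{"translation":[0,0,0],"turn":0,"fingers":-0.3},{"translation":[0,0,0],"turn":0,"fingers":-0.3},{"translation":[0,0,-3],"turn":0,"fingers":-0.3},{"translation":[0,0,-4],"turn":0,"fingers":-0.3},{"translation":[0,0,-4],"turn":0,"fingers":-0.3}]}}

```text
time_s: 34.05
ee_pos: [476.3, -132.9, 249.0]
eef_rot: [[-0.725, 0.49, 0.485], [0.601, 0.793, 0.097], [-0.337, 0.361, -0.869]]
contact_force: [1.1, 0.5, -0.5]
finger_gap: 54.7
```

Call:
{"fn": "carry_out", "kwargs": {"rows": [{"translation":[0,0,-4],"turn":0,"fingers":-0.3},{"translation":[0,0,-4],"turn":0,"fingers":-0.3},{"translation":[0,0,0],"turn":0,"fingers":-0.3}]}}

```text
time_s: 34.35
ee_pos: [438.1, -143.1, 322.8]
eef_rot: [[-0.719, 0.49, 0.493], [0.605, 0.79, 0.097], [-0.342, 0.368, -0.865]]
contact_force: [-0.4, -0.9, -0.5]
finger_gap: 56.6
```

```bash
python3 - <<'E'
from h import *
p,R=st();w=cam('wrist');im=camera('wrist')[:,:,::-1];s=camera('side')[:,:,::-1];np.savez('w9.npz',K=w[0],V=w[1]);cv2.imwrite('pics/w9.png',im)
o=np.hstack([im[0:360,:440],cv2.resize(s[180:300,260:370],None,fx=3,fy=3,interpolation=2)]);print(o.shape)
cv2.imwrite('pics/c9.png',o)
E
```

```text
t 34.35 p [ 438.1 -143.1  322.8] g 56.6 f [-0.4 -0.9 -0.5] q [-0.46 -0.49  0.64  2.15  0.12  0.9   1.08]
x [-0.719  0.605 -0.342] y [0.49  0.79  0.368] z [ 0.493  0.097 -0.865] tilt 30.1 az 11.1 yaw_y 58.2
(360, 770, 3)
```

View pics/c9.png

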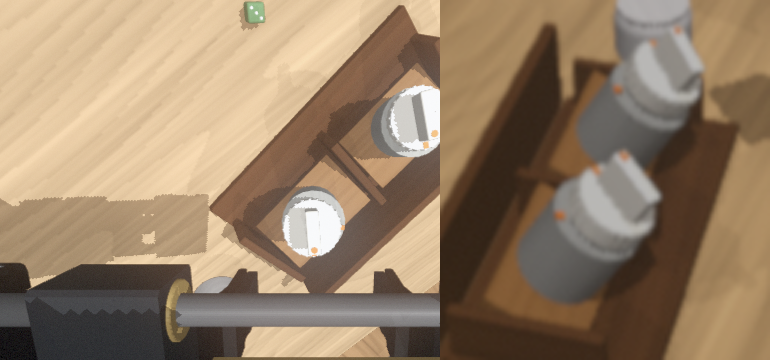

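```bash
python3 -c "
from workcell import *
print(close_job())"
```

```text
the job is handed in; nothing more can be done
None
```

Both lids are screwed onto the tins and released, and the job was handed in at about 34 s of the 72 s allowed. The lid that lay on the +y side went on the left tin and the other on the right tin. Each sank in on its first try, so no swap was needed.

**How it went:**
- **Tilt:** Moves could not command the 30° lean directly. I got it, and took it off again, by driving the arm against its reach limits. It ended within about 1.5° of each tin's axis.
- **Threading:** Under light push each lid sank in, then turned clockwise to a clear stop. The left turned about 70° and dropped 4.2 mm. The right turned about 74° and dropped about 4 mm. The expected drop is 4.5 mm.
- **Seating:** The gripper's height at home matched to 0.1 mm between the two tins (174.7 and 174.6 mm). The last wrist and side pictures show both lids square on the tins with the bar turned about 75° past the shoulder mark, and the gripper clear.

**Checks that disagreed or were weak:**
- **Right lid entry:** Joints 3 and 7 reached the ends of their ranges there, so I entered it about 10° off the mark, at the edge of the allowed angle.
- **Right lid fit:** At the stop, my height estimate read 1.0 mm above the rim and about 2 mm off-centre. The matching height and the firm stop say it is home; I put the difference down to measuring error.
- **Pressing force:** The highest push I read along the tin's axis was 25 N, as the right lid seated, above the 3–10 N meant for entry. A similar reading of about 40 N in all came while the arm was moving in free air; I took that for a motion jolt.
- **Bystanders:** I kept the arm clear of the dice, blue base, grey tin and black look-alikes, but did not measure their positions again at the end.

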